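# Load and lock the leaf drill jig

## Robot

A 6-joint arm with a two-finger parallel gripper is mounted at the origin on a cart in front of the work surface, level with it; the furniture and walls round the work are solid. World frame = base frame: x ahead of the robot, y to its left, z up, the work surface at z = 0. Lengths are in m, angles in rad, forces in N, time in s.
With the tool pointing down it reaches from about 0.35 to 0.975 m from the base axis. Payload 7.1 kg.
Tool frame: the origin (TCP) lies on the centre line of the jaws, within the pads' length; the fingertips stand 17 mm ahead of it and the grasp point (between the pads) lies 2 mm behind it (tips_ahead is the distance from the TCP to the fingertips, in m); z points along the fingers, y is the line along which they close (so a half turn about z gives the same grasp; the last joint's range is limited). The gripper opens to 88 mm and grips with 3 to 60 N. Pads are 20 mm wide; open, the fingers measure 115 mm over their backs; the gripper's body (75 mm by 178 mm) begins 61 mm behind the grasp point.
Start: joints at [-1.129, 0.423, 1.63, -0, 1.089, -0.019], TCP at [0.278, -0.56, 0.24] pointing down, gripper open.
Joint ranges: [-3, 3], [-0.9, 2.11], [0.09, 2.58], [-1.31, 4.45], [0.11, 2.69], [-2.54, 2.54]. Speed limits (rad/s): [2.39, 2.39, 3.01, 3.14, 3.14, 3.14].

## Interface

Orientations are given as [roll, pitch, yaw] about the fixed x, y, z axes, in that order (R = Rz(yaw) Ry(pitch) Rx(roll)).
In Python, from workcell import * gives the robot as it stands.
- The arm moves only by the shell command python3 -m inch 'ROWS' [FORCE]. ROWS is JSON, a list of rows, each a list of 7 numbers: the shift along the tool's x, y, z in units of 30 mm (1.0 is 30 mm), then the turn, a rotation vector about the tool's x, y, z in units of 8 degrees (1.0 is 8 degrees), then the closure, from -1 (fully open) to 1 (shut). In form: [[tx, ty, tz, wx, wy, wz, grip], ...]. A call has 1 to 10 rows; each row shifts and turns the commanded pose from where the row before left it, along the tool's axes as they then stand; what a row does not reach is not made up. A row lasts 1/10 s, in which the tool goes at most 50 mm and 8.59 degrees, less where a joint would pass 70% of its speed; a pose out of reach is approached as far as the arm can. A call is refused whole if a number of a shift passes 1 or a number of a turn 1, either way. A call with a gripper value outside its range is refused whole. The fingers move at their own pace and stop on an object; FORCE is the grip in N (left out, the last holds). Time passes only in rows, so rows that do not move let the fingers close. It gives the time, the measured TCP pose, the force, the opening and the grip force at its end, in the units of the state.
- state(): the state, without advancing time (a new reading comes with each control period).
- capture(name): name is "side" or "top"; returns a dict with "img" (384x512x3 uint8, red, green, blue), "mtx" (3x3 intrinsics, pixels), "rvec" (rotation vector, rad) and "tvec" (3), from world to camera coordinates, as OpenCV has them. Camera axes: x right, y down, z forward; pixel columns grow to the right and rows downward; lengths in m; the calibration is good to about 2 mm. A picture is of the moment at which its call begins. There is no depth.
- job_done(): hands the job in; it is judged then, once.
The state is a dict: "t": time; "joint_positions": joint angles; "qd": joint speeds; "tau": joint torques, N m; "tcp_pos": TCP position; "tool_rot": TCP orientation; "wrist_force": force on the tool from outside, world axes, zero at the start; "torque": the same for the moment, N m; "gripper_width": opening from 0.0 (shut) to 1.0 (fully open); "grasp_force": force on a finger pad.
Only numpy, scipy, OpenCV 4.12 (cv2) and the standard library are available. Lean on these libraries where they do the work, as an engineer would, in place of code of your own. Each camera call takes 0.05 s, during which the arm holds its last target. There are 200 camera calls.

## Task

Load every loose round wooden plug on the bench into the drill jig: loosen the wing nut about half a turn, swing its hinged eyebolt out of the slotted lug, raise the leaf right up, and drop the plugs one to a pocket, flat on the pocket floor (any pockets; some may stay empty). Then lower the leaf until it is fully closed, swing the eyebolt fully back into its slot and turn the wing nut back until it is tight. Leave the other things on the bench where they are.

Things in the scene. Friction and masses are not known exactly. Their poses are not given: they have to be found in the camera images.
- jig_base (a point): Middle of the underside of the drill jig, an aluminium block 100 x 240 x 30 mm fixed to the bench (it stands turned by up to 0.25 rad). Jig axes: x from the front (clevis, eyebolt and lug, on the robot's side) to the rear (leaf hinge), y along its length to the left, z up. The three pockets lie in a row along y at x = 0. Pocket and pin points have the same axes
- pocket_a (a point): Centre of the floor of the left pocket (jig x 0, y 70 mm, floor 21 mm above the bench). The pocket is a round blind hole, 40 mm wide and 9 mm deep, so that the jig's top stands 30 mm above the bench and a seated plug stands 19 mm proud of it. Neighbouring pockets are 70 mm apart
- pocket_b (a point): Centre of the floor of the middle pocket (jig x 0, y 0 mm, floor 21 mm above the bench). The pocket is a round blind hole, 40 mm wide and 9 mm deep, so that the jig's top stands 30 mm above the bench and a seated plug stands 19 mm proud of it. Neighbouring pockets are 70 mm apart
- pocket_c (a point): Centre of the floor of the right pocket (jig x 0, y -70 mm, floor 21 mm above the bench). The pocket is a round blind hole, 40 mm wide and 9 mm deep, so that the jig's top stands 30 mm above the bench and a seated plug stands 19 mm proud of it. Neighbouring pockets are 70 mm apart
- leaf_pin (a point): Middle of the leaf's hinge pin (jig x 50, z 55 mm), which runs along jig y. The leaf is an aluminium plate with drill bushes, 164 mm long in y, 8 mm thick; closed it lies level over the pockets, 51 to 59 mm above the bench (2 mm over seated plugs), its front edge 100 mm ahead of the pin. In the middle of that edge is the slotted lug (38 mm wide, to 121 mm from the pin)
- lug_slot (a point): Where the bolt stands in the lug's slot, 108 mm forward from the leaf pin, on the leaf's top face; moves with the leaf. The slot is 12 mm wide and open to the front; a 2 mm high lip at its mouth keeps the nut's collar (18 mm across) in while the nut is down
- jig_leaf (a joint): Leaf angle, rad: 0 closed and level, growing as its front edge rises and goes back over the pin, 1.9 at the stop (leaning back past upright). A stiff hinge: the leaf stays wherever it is left; moving it takes about 3 to 5 N at the knob. It cannot rise while bolt and nut are in the lug
- leaf_knob (a point): Centre of the black ball knob (24 mm across, on a 10 mm stem) that stands on the leaf's front edge, left of the lug; it moves with the leaf. From the pin it lies 104 mm forward along the leaf, 70 mm to the left and 31 mm above the leaf's mid-plane (closed: 86 mm above the bench). Its axes turn with the leaf
- bolt_pin (a point): Pin of the hinged eyebolt, in the clevis at the middle of the jig's front (jig x -58, z 18 mm); the pin runs along jig y. The bolt, 9 mm thick, stands upright through the lug's slot and swings forward, towards the robot
- swing_bolt (a joint): Eyebolt angle, rad: 0 upright, fully home in the slot; grows as it swings out forward and down, to 1.2 at the stop. Stays where it is left (about 1.5 N at the nut moves it). It cannot leave or enter the slot until the nut is loosened by about 2.3 rad
- nut_grip (a point): Point on the axis of the steel wing nut, at mid-height of its wings (18 mm above the nut's underside). The wings span 50 mm along the point's x axis, are 8 mm thick (across y) and reach from 8 to 28 mm above the underside. z runs up along the bolt. Tight, it lies 59 mm from the bolt's pin, 77 mm above the bench. It moves with nut and bolt
- wing_nut (a joint): Wing nut angle on its bolt, rad: 0 tight, growing counter-clockwise seen from above as it is loosened, to 3.9 at the stop (captive). At 0 and at pi the wings lie in the plane in which the bolt swings. A fast thread: the nut rises 1.8 mm per rad. Friction about 0.08 Nm; stays where it is left
- plug_1_mid (a point): Centre (half-way up) of a round wooden plug cut with a hole saw, 34 mm across and 28 mm high, standing on an end face on the bench to the left or right of the jig; z is its axis. All plugs are alike. Two or three of the four are present (None: absent). Either end may be up
- plug_2_mid (a point): Centre (half-way up) of a round wooden plug cut with a hole saw, 34 mm across and 28 mm high, standing on an end face on the bench to the left or right of the jig; z is its axis. All plugs are alike. Two or three of the four are present (None: absent). Either end may be up
- plug_3_mid (a point): Centre (half-way up) of a round wooden plug cut with a hole saw, 34 mm across and 28 mm high, standing on an end face on the bench to the left or right of the jig; z is its axis. All plugs are alike. Two or three of the four are present (None: absent). Either end may be up
- plug_4_mid (a point): Centre (half-way up) of a round wooden plug cut with a hole saw, 34 mm across and 28 mm high, standing on an end face on the bench to the left or right of the jig; z is its axis. All plugs are alike. Two or three of the four are present (None: absent). Either end may be up
- tape_measure_mid (a point): Bystander: yellow tape measure, 71 x 86 x 66 mm; point 30 mm above its underside
- nail_jar_mid (a point): Bystander: glass jar with a black lid, 62 mm wide, 80 mm high, behind the jig; point 30 mm above its underside
- sanding_block_mid (a point): Bystander: wooden sanding block, 97 x 125 x 36 mm; centre
Things that resemble listed ones, but are neither listed nor needed, are in the scene too. What is shaped like the part that bears plug_3_mid but black, green or purple is not meant.

How it is judged:
On the way, in this order (a step that is already met when the one before it is completed fails the run):
1. the wing nut is loosened (turned to more than 2.5 rad) with the eyebolt still in its slot (value of joint wing_nut above 2.5 rad and value of joint swing_bolt below 0.3 rad), for 0.2 s.
2. the eyebolt is swung out of the lug (beyond 0.8 rad) (value of joint swing_bolt above 0.8 rad), for 0.2 s.
3. the leaf is raised (beyond 1.3 rad) (value of joint jig_leaf above 1.3 rad), for 0.2 s.
4. every plug lies in a pocket, flat on its floor (((horizontal distance between plug_1_mid and pocket_a below 0.008 m and z of plug_1_mid in the frame of pocket_a between 0.011 and 0.0165 m) or (horizontal distance between plug_1_mid and pocket_b below 0.008 m and z of plug_1_mid in the frame of pocket_b between 0.011 and 0.0165 m) or (horizontal distance between plug_1_mid and pocket_c below 0.008 m and z of plug_1_mid in the frame of pocket_c between 0.011 and 0.0165 m)) and ((horizontal distance between plug_2_mid and pocket_a below 0.008 m and z of plug_2_mid in the frame of pocket_a between 0.011 and 0.0165 m) or (horizontal distance between plug_2_mid and pocket_b below 0.008 m and z of plug_2_mid in the frame of pocket_b between 0.011 and 0.0165 m) or (horizontal distance between plug_2_mid and pocket_c below 0.008 m and z of plug_2_mid in the frame of pocket_c between 0.011 and 0.0165 m)) and ((horizontal distance between plug_3_mid and pocket_a below 0.008 m and z of plug_3_mid in the frame of pocket_a between 0.011 and 0.0165 m) or (horizontal distance between plug_3_mid and pocket_b below 0.008 m and z of plug_3_mid in the frame of pocket_b between 0.011 and 0.0165 m) or (horizontal distance between plug_3_mid and pocket_c below 0.008 m and z of plug_3_mid in the frame of pocket_c between 0.011 and 0.0165 m)) and ((horizontal distance between plug_4_mid and pocket_a below 0.008 m and z of plug_4_mid in the frame of pocket_a between 0.011 and 0.0165 m) or (horizontal distance between plug_4_mid and pocket_b below 0.008 m and z of plug_4_mid in the frame of pocket_b between 0.011 and 0.0165 m) or (horizontal distance between plug_4_mid and pocket_c below 0.008 m and z of plug_4_mid in the frame of pocket_c between 0.011 and 0.0165 m))), for 0.2 s.
5. the leaf is closed (under 0.04 rad) (value of joint jig_leaf below 0.04 rad), for 0.2 s.
6. the eyebolt is fully back in its slot (under 0.06 rad) (value of joint swing_bolt below 0.06 rad), for 0.2 s.
7. the wing nut is tight (under 0.3 rad) (value of joint wing_nut below 0.3 rad), for 0.2 s.
At the end, for the whole second after the job is handed in: Every plug present is in a pocket (centre within 8 mm of the pocket's axis, resting on its floor), the leaf is closed (under 0.04 rad), the eyebolt is in its slot (under 0.06 rad) and the wing nut is tight (under 0.3 rad) (all of step 4 and value of joint jig_leaf below 0.04 rad and value of joint swing_bolt below 0.06 rad and value of joint wing_nut below 0.3 rad); the robot touches nothing.
It fails at once if the tape measure is moved by more than 40 mm (distance of tape_measure_mid from where it was at the start of the episode above 0.04 m).
It fails at once if the nail jar is moved by more than 40 mm (distance of nail_jar_mid from where it was at the start of the episode above 0.04 m).
It fails at once if the sanding block is moved by more than 40 mm (distance of sanding_block_mid from where it was at the start of the episode above 0.04 m).
Of plug_1, plug_2, plug_3, plug_4 only 2 to 3 are there at a start; the rules pass over those that are not, and their reading is None.
At some moment in a run one of plug_1, plug_2, plug_3, plug_4 may be knocked a few centimetres aside while the robot is not near it.
Once in a run the grip may slacken for a moment while it holds something.
It also fails if it takes over 210 s, if anything falls off the work surface, if the arm or the gripper's body presses on something with over 40 N, if the wrist force passes 120 N, or if a joint passes its speed limit or range.

## Working session

There is one attempt and no reset: what is moved stays moved. The work goes in short steps, Python scripts to look and compute and a shell command to move; the robot and the scene stay as the last step left them, time stands still between calls to the robot, and variables do not carry over. Pictures are saved under pics/ and viewed, at most 14 in all, crops included, and the job is handed in when it is done.

```bash
mkdir -p pics; ls
python3 - <<'E'
from workcell import *
import cv2
for n in("top","side"):
    c=capture(n); cv2.imwrite(f"pics/{n}0.png",cv2.resize(c["img"][:,:,::-1],(800,600),interpolation=cv2.INTER_CUBIC))
    R=cv2.Rodrigues(c["rvec"])[0]; print(n,c["mtx"].tolist(),(-R.T@c["tvec"].ravel()).round(3),R.round(2).tolist())
s=state();print(s)
E
```

```text
pics
top [[402.7490808737449, 0.0, 257.90704875379015], [0.0, 402.7490808737449, 187.28969696852442], [0.0, 0.0, 1.0]] [ 0.442 -0.009  1.135] [[0.01, -1.0, -0.0], [-0.99, -0.01, -0.14], [0.14, 0.0, -0.99]]
side [[486.18815290972145, 0.0, 258.5588369909174], [0.0, 486.18815290972145, 193.4376976273559], [0.0, 0.0, 1.0]] [0.484 1.234 0.632] [[-1.0, -0.07, -0.01], [-0.03, 0.42, -0.91], [0.07, -0.91, -0.42]]
{'t': 0.1, 'joint_positions': array([-1.12904208e+00,  4.23713316e-01,  1.63054498e+00, -2.42115375e-05,
        1.08861177e+00, -1.89763533e-02]), 'qd': array([-0.00028942,  0.00015718, -0.00217374,  0.00130008,  0.00073311,
        0.00076336]), 'tau': array([ 1.70771277e-04, -5.45611989e+01, -2.74324518e+01,  6.45674416e-02,
        1.87291828e-02, -5.31564672e-05]), 'tcp_pos': array([ 0.27771805, -0.55941456,  0.23903828]), 'tool_rot': array([-3.14031507e+00, -2.80622948e-06,  4.60741840e-01]), 'wrist_force': array([-0.04413501,  0.58831591, -0.19873889]), 'torque': array([ 0.00737937,  0.03902173, -0.01793441]), 'grasp_force': 0.0, 'gripper_width': 0.9965733090654222}
```

View pics/top0.png

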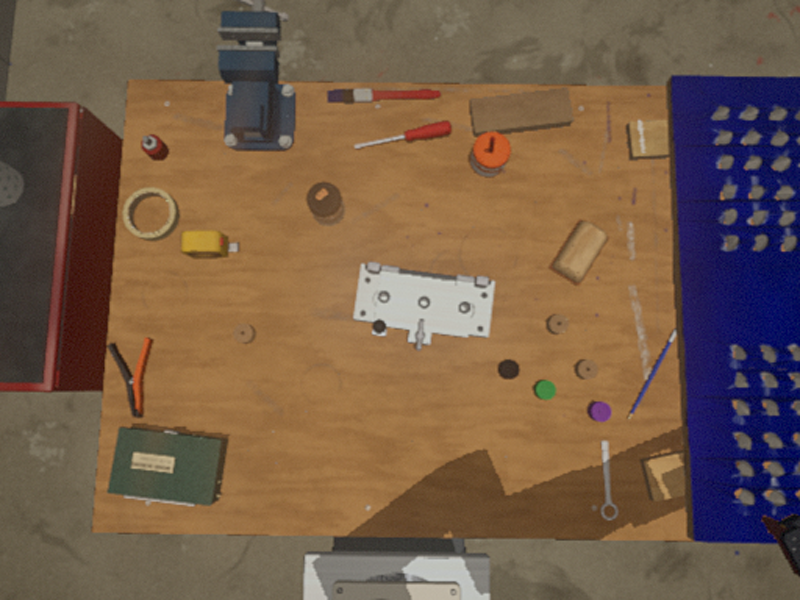

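View pics/side0.png

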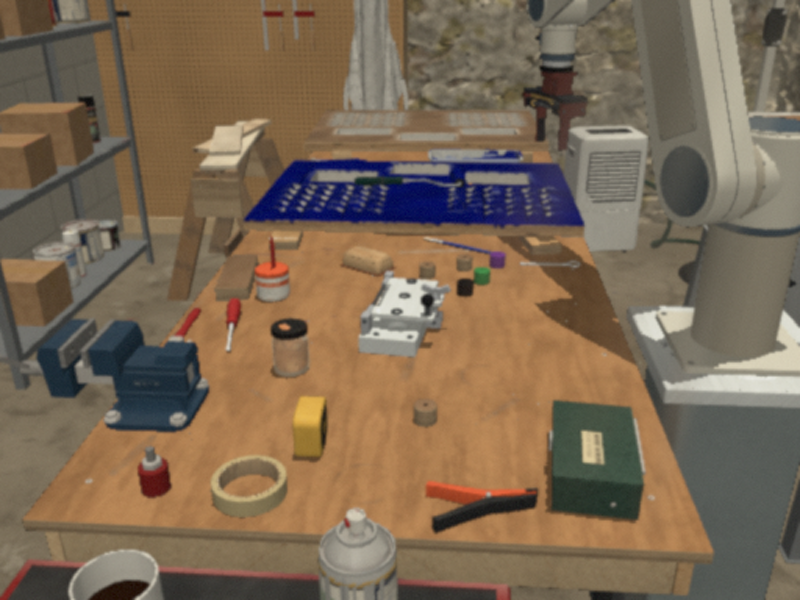

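The top view (800×600) shows plug-like items. Plain wood with a centre hole: (244,333), (557,323) and (586,369). Black (508,369), green (544,389) and purple (600,411) are decoys. The wooden ones fit "wooden plug, hole saw". The jig is at (425,300), the nut at (420,335), the knob at (379,326), the tape at (205,243), the jar at (323,200) and the sanding block at (579,252). I'll confirm with one enlarged crop.

```bash
cat > h.py <<'E'
from workcell import *
import cv2, numpy as np
from scipy.spatial.transform import Rotation as Ro
def cam(c): return cv2.Rodrigues(c["rvec"])[0], np.ravel(c["tvec"])
def ray(c,uv,z):
    R,t=cam(c); uv=np.atleast_2d(uv).astype(float)
    d=np.c_[uv,np.ones(len(uv))]@np.linalg.inv(c["mtx"]).T@R; o=-R.T@t
    return o+d*((z-o[2])/d[:,2])[:,None]
def proj(c,p): return cv2.projectPoints(np.atleast_2d(p).astype(float),c["rvec"],c["tvec"],c["mtx"],None)[0][:,0]
def tri(cs,uvs):
    A=[];b=[]
    for c,uv in zip(cs,uvs):
        R,t=cam(c);o=-R.T@t;d=R.T@np.linalg.inv(c["mtx"])@[*uv,1];d/=np.linalg.norm(d)
        P=np.eye(3)-np.outer(d,d);A.append(P);b.append(P@o)
    x=np.linalg.lstsq(np.vstack(A),np.hstack(b),rcond=None)[0]
    return x,[np.linalg.norm(P@x-q) for P,q in zip(A,b)]
def crop(img,u0,v0,w,h,k): return cv2.resize(np.ascontiguousarray(img[v0:v0+h,u0:u0+w,::-1]),None,fx=k,fy=k,interpolation=cv2.INTER_CUBIC)
def say():
    s=state();p=s["tcp_pos"];print("t",round(s["t"],1),"tcp",p.round(4),"rot",s["tool_rot"].round(3),"q6",s["joint_positions"].round(2),"F",s["wrist_force"].round(1),"w",round(s["gripper_width"]*88,1),"gf",round(s["grasp_force"],1))
def go(pos,R=None):
    """units of tool-axis shift / turn to reach pos and rotation R (tool->world)"""
    s=state();T=Ro.from_euler('xyz',s["tool_rot"]);d=T.inv().apply(np.array(pos)-s["tcp_pos"])/0.03
    w=(T.inv()*R).as_rotvec()/np.radians(8) if R is not None else np.zeros(3)
    print("shift",d.round(2),"turn",w.round(2))
E
python3 - <<'E'
from h import *
t=capture("top");s=capture("side");np.save("/tmp/x.npy",0)
import pickle;pickle.dump((t,s),open("cam0.pkl","wb"))
a=crop(t["img"],222,160,100,66,8);b=crop(s["img"],222,165,70,70,8)
cv2.imwrite("pics/jigt.png",a);
a2=crop(t["img"],310,195,85,75,7);a3=crop(t["img"],140,195,30,75,7)
cv2.imwrite("pics/plugs.png",np.hstack([a3,a2]));cv2.imwrite("pics/jigs.png",b)
E
```

```text
(no output)
```

View pics/jigt.png

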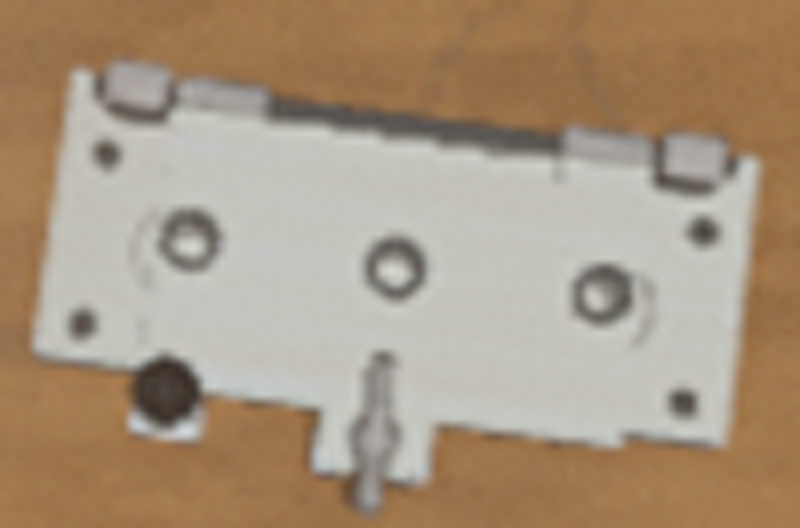

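View pics/plugs.png

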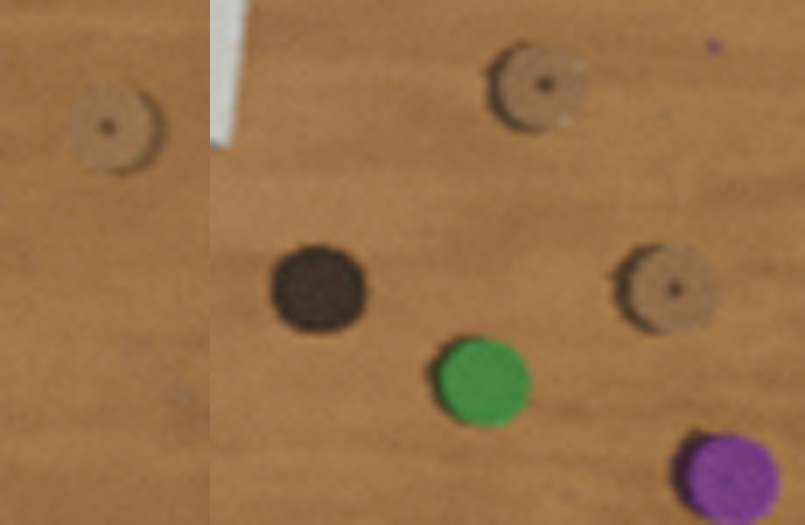

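View pics/jigs.png

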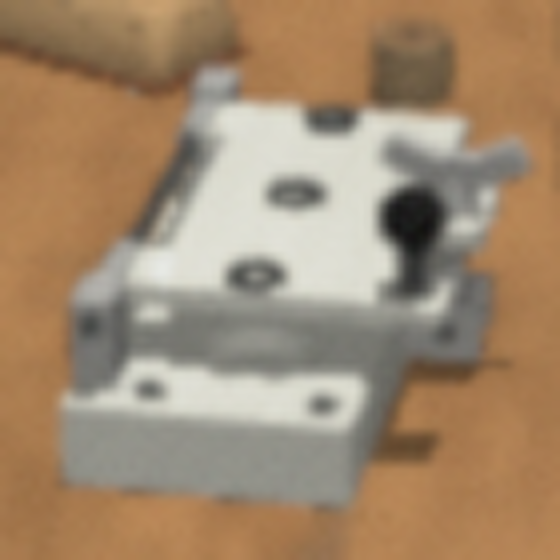

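The crops confirm three plain wooden plugs with a hole, at crop (108,127), (545,85) and (676,289); black, green and purple are decoys. The jig crop shows the base holes at (107,154), (82,324), (703,232) and (683,403), bushes at (190,240), (395,267) and (602,294), the knob at (166,390), and the nut wings along jig x at (375,435).

```bash
cat >> h.py <<'E'
def ful(p,k,u0,v0): return (np.atleast_2d(p)+.5)/k-.5+[u0,v0]
E
python3 - <<'E'
from h import *
import pickle
t,s=pickle.load(open("cam0.pkl","rb"))
H=ray(t,ful([(107,154),(82,324),(703,232),(683,403)],8,222,160),.03)
print("holes",H.round(4)[:,:2].tolist(),"mean",H.mean(0).round(4))
y=(H[0]+H[1]-H[2]-H[3]);print("yaw",np.arctan2(-y[0],y[1]),"spacing",np.linalg.norm(y)/2)
B=ray(t,ful([(190,240),(395,267),(602,294)],8,222,160),.0595);print("bush",B.round(4).tolist(),"yaw",np.arctan2(-(B[0]-B[2])[0],(B[0]-B[2])[1]))
kt=ful((166,390),8,222,160)[0];ks=ful((413,216),8,222,165)[0]
print("knob z=.086",ray(t,kt,.086),"tri",tri([t,s],[kt,ks]))
P=np.vstack([ray(t,ful((108,127),7,140,195),.028),ray(t,ful([(335,85),(466,289)],7,310,195),.028)]);print("plugs",P.round(4).tolist())
yaw=np.arctan2(-(B[0]-B[2])[0],(B[0]-B[2])[1]);yb=[np.arctan2(-y[0],y[1]),yaw]
for c,yw in ((H.mean(0)[:2],yb[0]),(B.mean(0)[:2],yb[1])):
    R=Ro.from_euler('z',yw)
    for n,q in dict(base=(0,0,0),knob=(-.054,.07,.086),nut=(-.058,0,.077)).items(): 
        w=np.r_[c,0]+R.apply(q);print(n,w.round(4),"top px",((proj(t,w)-[222,160]+.5)*8-.5).round(0),"side",((proj(s,w)-[222,165]+.5)*8-.5).round(0))
E
```

```text
holes [[0.624, 0.0578], [0.5645, 0.0652], [0.5993, -0.1492], [0.5399, -0.142]] mean [ 0.5819 -0.042   0.03  ]
yaw -0.11844008629670194 spacing 0.20855485790598743
bush [[0.5902, 0.0275, 0.0595], [0.5819, -0.0417, 0.0595], [0.5736, -0.1113, 0.0595]] yaw -0.11841527649106867
knob z=.086 [[0.53698072 0.0335563  0.086     ]] tri (array([0.53698924, 0.03354088, 0.08639159]), [np.float64(4.369618371947122e-05), np.float64(4.3696183719924077e-05)])
plugs [[0.5269, 0.276, 0.028], [0.5508, -0.2815, 0.028], [0.4716, -0.3308, 0.028]]
base [ 0.5819 -0.042   0.    ] top px [[391. 288.]] side [[299. 342.]]
knob [0.5366 0.0339 0.086 ] top px [[165. 391.]] side [[414. 217.]]
nut [ 0.5243 -0.0352  0.077 ] top px [[375. 434.]] side [[458. 161.]]
base [ 0.5819 -0.0419  0.    ] top px [[390. 288.]] side [[299. 343.]]
knob [0.5365 0.034  0.086 ] top px [[165. 391.]] side [[414. 218.]]
nut [ 0.5243 -0.035   0.077 ] top px [[375. 434.]] side [[458. 162.]]
```

```bash
cat >> h.py <<'E'
YAW=-.1184; J0=np.array([.5819,-.0420,0]); RJ=Ro.from_euler('z',YAW); RD=Ro.from_euler('xyz',[np.pi,0,YAW])
def J(x,y,z): return J0+RJ.apply([x,y,z])
E
python3 -m inch '[[0,0,0,0,0,0.83,0],[0,0,0,0,0,0.83,0],[0,0,0,0,0,0.83,0],[0,0,0,0,0,0.83,0],[0,0,0,0,0,0.83,0]]' 10
python3 -c "
from h import *
say();go(J(-.058,0,.2),RD)"
```

```text
t: 0.7
tcp_pos: [0.2779, -0.5596, 0.2395]
tool_rot: [-3.141, 0.0, -0.123]
wrist_force: [0.2, 0.1, -0.4]
gripper_width: 0.587
grasp_force: 0.0
t 0.7 tcp [ 0.2779 -0.5596  0.2395] rot [-3.141  0.    -0.123] q6 [-1.13  0.42  1.63  0.    1.09  0.57] F [ 0.2  0.1 -0.4] w 51.6 gf 0.0
shift [  6.   -18.36   1.32] turn [-0.    0.   -0.04]
```

```bash
python3 -m inch '[[0.3,-0.9,0,0,0,0,0],[0.3,-0.9,0,0,0,0,0],[0.3,-0.9,0,0,0,0,0],[0.3,-0.9,0,0,0,0,0],[0.3,-0.9,0,0,0,0,0],[0.3,-0.9,0,0,0,0,0],[0.3,-0.9,0,0,0,0,0],[0.3,-0.9,0,0,0,0,0],[0.3,-0.9,0,0,0,0,0],[0.3,-0.9,0,0,0,0,0]]' >/dev/null
python3 -m inch '[[0.3,-0.9,0,0,0,0,0],[0.3,-0.9,0,0,0,0,0],[0.3,-0.9,0,0,0,0,0],[0.3,-0.9,0,0,0,0,0],[0.3,-0.9,0,0,0,0,0],[0.3,-0.9,0,0,0,0,0],[0.3,-0.9,0,0,0,0,0],[0.3,-0.9,0,0,0,0,0],[0.3,-0.9,0,0,0,0,0],[0.3,-0.9,0,0,0,0,0]]' > /dev/null
python3 -m inch '[[0,0,0,0,0,0,0]]' >/dev/null
python3 -c "
from h import *
say();go(J(-.058,0,.13),RD)"
```

```text
t 2.8 tcp [ 0.5217 -0.0426  0.2397] rot [-3.141e+00 -1.000e-03 -1.160e-01] q6 [-0.1   0.27  1.85  0.    1.01  1.58] F [-0.3 -0.7 -0.2] w 43.9 gf 0.0
shift [ 0.06 -0.26  3.66] turn [-0.   -0.    0.02]
```

```bash
python3 -m inch '[[0.06,-0.26,0.7,0,0,0,0],[0,0,0.8,0,0,0,0],[0,0,0.8,0,0,0,0],[0,0,0.8,0,0,0,0],[0,0,0.56,0,0,0,0],[0,0,0,0,0,0,0]]' >/dev/null
python3 -c "
from h import *
say();go(J(-.058,0,.084),RD)"
```

```text
t 3.4 tcp [ 0.5213 -0.0379  0.1278] rot [ 3.141  0.005 -0.119] q6 [-0.1   0.44  1.93 -0.    0.78  1.59] F [ 0.1 -0.1  0.1] w 43.7 gf 0.0
shift [ 0.1  -0.1   1.46] turn [ 0.    0.03 -0.  ]
```

```bash
python3 -m inch '[[0.1,-0.1,0.5,0,0,0,0],[0,0,0.5,0,0,0,0],[0,0,0.46,0,0,0,0],[0,0,0,0,0,0,0],[0,0,0,0,0,0,0]]' >/dev/null
python3 -c "
from h import *
say();go(J(-.058,0,.084),RD)
t=capture('top');s=capture('side')
cv2.imwrite('pics/nut1.png',np.hstack([crop(t['img'],235,165,65,75,6),crop(s['img'],235,150,65,75,6)]))"
```

```text
t 3.9 tcp [ 0.5267 -0.0348  0.0861] rot [ 3.142  0.    -0.119] q6 [-0.09  0.52  1.93 -0.    0.69  1.6 ] F [-0.  -1.1 -0.3] w 44.2 gf 0.0
shift [-0.08  0.02  0.07] turn [ 0.  0. -0.]
```

View pics/nut1.png

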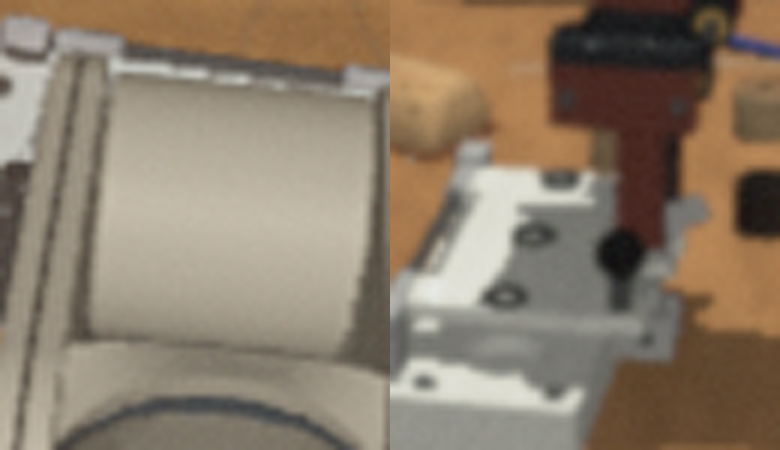

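The side crop shows the fingers (640,200) straddling the wing nut, well clear of the knob. I'll close.

```bash
python3 -m inch '[[-0.08,0.02,0.05,0,0,0,0],[0,0,0,0,0,0,1],[0,0,0,0,0,0,1],[0,0,0,0,0,0,1],[0,0,0,0,0,0,1],[0,0,0,0,0,0,1],[0,0,0,0,0,0,1],[0,0,0,0,0,0,1]]' 20
python3 -c "
from h import *
say();go(J(-.058,0,.084),RD)"
```

```text
t: 4.8
tcp_pos: [0.5244, -0.0347, 0.0846]
tool_rot: [-3.141, -0.0, -0.119]
wrist_force: [1.5, 5.7, -0.5]
gripper_width: 0.136
grasp_force: 19.5
t 4.8 tcp [ 0.5244 -0.0347  0.0846] rot [-3.141 -0.    -0.119] q6 [-0.09  0.52  1.94  0.    0.68  1.6 ] F [ 1.5  5.7 -0.5] w 12.0 gf 19.5
shift [0.   0.02 0.02] turn [-0. -0. -0.]
```

```bash
python3 -m inch '[[0,0,-0.008,0,0,-0.9,1],[0,0,-0.008,0,0,-0.9,1],[0,0,-0.008,0,0,-0.9,1],[0,0,-0.008,0,0,-0.9,1],[0,0,-0.008,0,0,-0.9,1],[0,0,-0.008,0,0,-0.9,1],[0,0,-0.008,0,0,-0.9,1],[0,0,-0.008,0,0,-0.9,1],[0,0,-0.008,0,0,-0.9,1],[0,0,-0.008,0,0,-0.9,1]]'
python3 -c "
from h import *
say();go(J(-.058,0,.086),RD)"
```

```text
t: 5.8
tcp_pos: [0.5247, -0.0352, 0.0869]
tool_rot: [3.141, -0.0, 1.143]
wrist_force: [2.7, 2.2, -2.5]
gripper_width: 0.133
grasp_force: 19.2
t 5.8 tcp [ 0.5247 -0.0352  0.0869] rot [ 3.141 -0.     1.143] q6 [-0.09  0.51  1.94 -0.    0.69  0.34] F [ 2.7  2.2 -2.5] w 11.7 gf 19.2
shift [-0.   -0.01  0.03] turn [ 0.01 -0.01  9.03]
```

```bash
python3 -m inch '[[0,0,-0.008,0,0,-0.9,1],[0,0,-0.008,0,0,-0.9,1],[0,0,-0.008,0,0,-0.9,1],[0,0,-0.008,0,0,-0.9,1],[0,0,-0.008,0,0,-0.9,1],[0,0,-0.008,0,0,-0.9,1],[0,0,-0.008,0,0,-0.9,1],[0,0,-0.008,0,0,-0.9,1],[0,0,-0.008,0,0,-0.9,1],[0,0,-0.008,0,0,-0.9,1]]' >/dev/null
python3 -m inch '[[0,0,-0.008,0,0,-0.9,1],[0,0,-0.008,0,0,-0.9,1],[0,0,-0.008,0,0,-0.9,1],[0,0,-0.008,0,0,-0.9,1],[0,0,-0.008,0,0,-0.86,1],[0,0,0,0,0,0,1],[0,0,0,0,0,0,1]]'
python3 -c "
from h import *
say();go(J(-.058,0,.0896),RD*Ro.from_euler('z',-np.pi))
s=capture('side')
cv2.imwrite('pics/nut2.png',crop(s['img'],235,150,65,75,7))"
```

```text
t: 7.5
tcp_pos: [0.5246, -0.0347, 0.0904]
tool_rot: [3.141, 0.001, 3.017]
wrist_force: [2.3, 4.8, -3.5]
gripper_width: 0.132
grasp_force: 19.1
t 7.5 tcp [ 0.5246 -0.0347  0.0904] rot [3.141e+00 1.000e-03 3.017e+00] q6 [-0.09  0.51  1.94  0.    0.7  -1.54] F [ 2.3  4.8 -3.5] w 11.6 gf 19.1
shift [ 0.01 -0.02  0.03] turn [ 0.    0.   -0.04]
```

View pics/nut2.png

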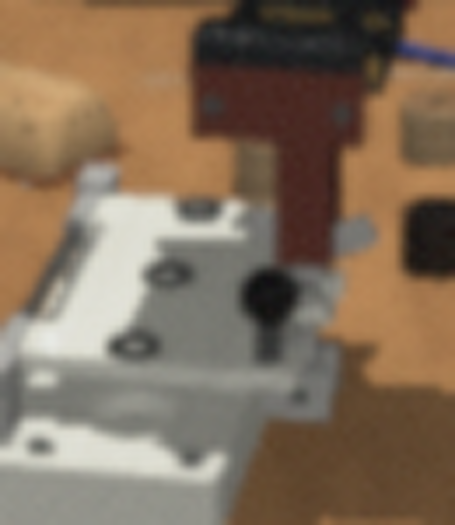

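The nut turned half a turn, rose about 5.7 mm and is still gripped. Next I'll swing the bolt out on an arc about its pin.

```bash
python3 -m inch '[[0.3,0,0.019,0,-0.9,0,1],[0.3,0,0.019,0,-0.9,0,1],[0.3,0,0.019,0,-0.9,0,1],[0.3,0,0.019,0,-0.9,0,1]]'
python3 -m inch '[[0.3,0,0.019,0,-0.9,0,1],[0.3,0,0.019,0,-0.9,0,1],[0.3,0,0.019,0,-0.9,0,1],[0.3,0,0.019,0,-0.9,0,1],[0,0,0,0,0,0,1],[0,0,0,0,0,0,1],[0,0,0,0,0,0,1]]'
python3 -c "
from h import *
say()
p=RJ.inv().apply(state()['tcp_pos']-J0);print(p, 'bolt angle',np.arctan2(-.058-p[0],p[2]-.018),'r',np.hypot(-.058-p[0],p[2]-.018))
s=capture('side')
cv2.imwrite('pics/bolt.png',crop(s['img'],235,140,100,85,6))"
```

```text
t: 7.95
tcp_pos: [0.4881, -0.03, 0.0858]
tool_rot: [-3.123, 0.37, 3.018]
wrist_force: [-0.6, 6.1, -3.4]
gripper_width: 0.087
grasp_force: 25.9
t: 8.65
tcp_pos: [0.498, -0.0256, 0.1295]
tool_rot: [-3.09, 0.496, 3.021]
wrist_force: [0.1, -0.3, 0.0]
gripper_width: 0.001
grasp_force: 0.0
t 8.7 tcp [ 0.498  -0.0256  0.1295] rot [-3.09   0.496  3.021] q6 [-0.02  0.33  2.28 -1.21  0.11 -0.27] F [ 0.1 -0.3  0. ] w 0.1 gf 0.0
[-0.0852453   0.00635547  0.12951214] bolt angle 0.23963120447382524 r 0.11479226283556257
```

View pics/bolt.png

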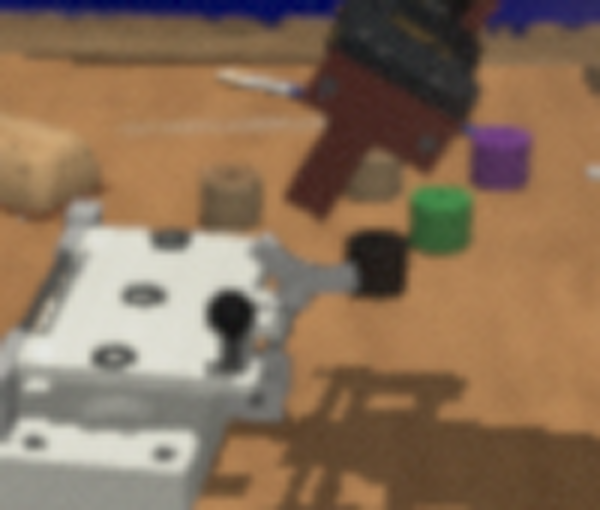

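The wrist reached its joint-5 limit (0.11) at a 0.5 rad tilt, so the grip slipped off. The nut (290,275) is now partly swung out. I'll straighten the tool and push the nut out from behind with closed fingers.

```bash
python3 -m inch '[[0,0,-0.5,0,0.3,0,1],[0,0,-0.5,0,0.4,0,1],[0,0,0,0,0.5,0,1],[0,0,0,0,0.5,0,1],[0,0,0,0,0.5,0,1],[0,0,0,0,0.5,0,1],[0,0,0,0,0.5,0,1],[0,0,0,0,0.35,0,1],[0,0,0,0,0,0,1],[0,0,0,0,0,0,1]]'
python3 -c "
from h import *
say()
go(J(-.03,0,.16),Ro.from_euler('xyz',[np.pi,0,YAW+np.pi]))
t=capture('top');s=capture('side')
cv2.imwrite('pics/bolt2.png',crop(s['img'],235,140,100,85,6))"
```

```text
t: 9.7
tcp_pos: [0.4942, -0.0321, 0.1412]
tool_rot: [-3.073, 0.094, 2.989]
wrist_force: [0.1, -0.3, -0.4]
gripper_width: 0.005
grasp_force: 0.0
t 9.7 tcp [ 0.4942 -0.0321  0.1412] rot [-3.073  0.094  2.989] q6 [-0.04  0.36  2.04 -0.13  0.67 -1.36] F [ 0.1 -0.3 -0.4] w 0.4 gf 0.0
shift [-1.99  0.05 -0.45] turn [-0.5   0.67 -0.27]
```

```bash
python3 -m inch '[[0,0,-0.4,-0.25,0.33,-0.13,1],[0,0,0,-0.25,0.34,-0.14,1],[-0.5,0,0,0,0,0,1],[-0.5,0,0,0,0,0,1],[-0.5,0,0,0,0,0,1],[-0.5,0,0,0,0,0,1],[0,0,0,0,0,0,1],[0,0,0,0,0,0,1]]'
cat >> h.py <<'E'
def sp(c,uv,yj=0):
    "side pixel -> jig coords on plane y_jig=yj"
    R,t=cam(c);o=RJ.inv().apply(-R.T@t-J0);out=[]
    for u in np.atleast_2d(uv):
        d=RJ.inv().apply(R.T@np.linalg.inv(c["mtx"])@[*u,1]);out.append(o+d*(yj-o[1])/d[1])
    return np.array(out)
E
python3 -c "
from h import *
say();RU=Ro.from_euler('xyz',[np.pi,0,YAW+np.pi])
go(J(-.03,0,.16),RU)
s=capture('side')
print((sp(s,ful([(262,245),(355,280),(292,278),(285,240)],6,235,140))*1e3).round(0))"
```

```text
t: 10.6
tcp_pos: [0.5521, -0.0381, 0.1533]
tool_rot: [-3.141, -0.001, 3.024]
wrist_force: [-0.5, 0.3, -0.7]
gripper_width: 0.005
grasp_force: 0.0
t 10.6 tcp [ 0.5521 -0.0381  0.1533] rot [-3.141e+00 -1.000e-03  3.024e+00] q6 [-0.09  0.44  1.85 -0.    0.86 -1.54] F [-0.5  0.3 -0.7] w 0.5 gf 0.0
shift [-0.   -0.01 -0.22] turn [-0.01 -0.01  0.  ]
[[ -56.    0.   90.]
 [-101.    0.   76.]
 [ -71.    0.   74.]
 [ -67.    0.   94.]]
```

```bash
python3 -m inch '[[-0.1,0,0.8,0,0,0,1],[0,0,0.8,0,0,0,1],[0,0,0.73,0,0,0,1],[0,0,0,0,0,0,1],[0,0,0,0,0,0,1]]' >/dev/null
python3 -c "
from h import *
say();RU=Ro.from_euler('xyz',[np.pi,0,YAW+np.pi])
go(J(-.082,0,.083),RU)"
```

```text
t 11.2 tcp [ 0.5552 -0.0386  0.0839] rot [-3.141e+00 -2.000e-03  3.024e+00] q6 [-0.09  0.55  1.87 -0.    0.72 -1.54] F [0.3 0.7 0.4] w 0.1 gf 0.0
shift [ 1.84 -0.01  0.03] turn [-0.01 -0.01  0.  ]
```

```bash
python3 -m inch '[[0.25,0,0.02,0,0,0,1],[0.25,0,0,0,0,0,1],[0.25,0,0,0,0,0,1],[0.25,0,0,0,0,0,1],[0.25,0,0,0,0,0,1],[0.25,0,0,0,0,0,1],[0.25,0,0,0,0,0,1],[0.1,0,0,0,0,0,1],[0,0,0,0,0,0,1],[0,0,0,0,0,0,1]]'
python3 -c "
from h import *
say();RU=Ro.from_euler('xyz',[np.pi,0,YAW+np.pi])
go(J(-.082,0,.083),RU)
s=capture('side')
cv2.imwrite('pics/bolt3.png',crop(s['img'],235,140,100,85,6))"
```

```text
t: 12.15
tcp_pos: [0.5007, -0.0321, 0.0832]
tool_rot: [-3.141, -0.001, 3.024]
wrist_force: [0.0, 0.0, 0.2]
gripper_width: 0.005
grasp_force: 0.0
t 12.2 tcp [ 0.5007 -0.0321  0.0832] rot [-3.141e+00 -1.000e-03  3.024e+00] q6 [-0.09  0.5   1.99 -0.    0.66 -1.54] F [0.  0.  0.2] w 0.4 gf 0.0
shift [ 0.01 -0.01  0.01] turn [-0.01 -0.01  0.  ]
```

View pics/bolt3.png

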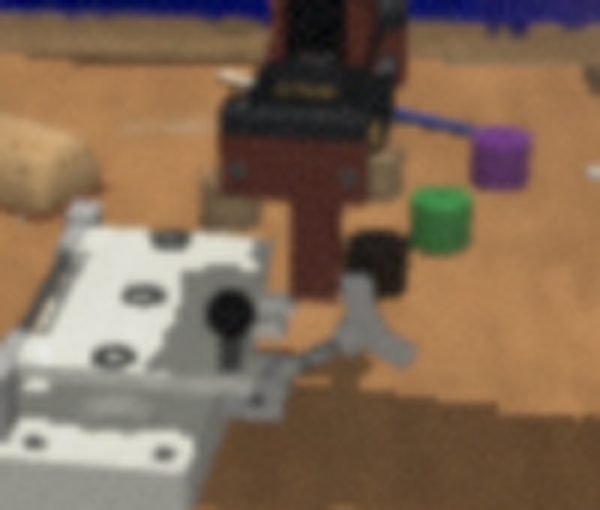

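The bolt is well out (nut at 365,325). Next is the knob.

```bash
python3 -m inch '[[0,0,-0.8,0,0,0,1],[0,0,-0.8,0,0,0,0.2],[0,0,-0.6,0,0,0,0.2],[-0.4,0.5,0,0,0,0,0.2],[-0.5,0.6,0,0,0,0,0.2],[0,0.6,0,0,0,0,0.2],[0,0.6,0,0,0,0,0.2],[0,0,0,0,0,0,0.2],[0,0,0,0,0,0,0.2]]' >/dev/null
python3 -c "
from h import *
say();RU=Ro.from_euler('xyz',[np.pi,0,YAW+np.pi])
go(J(-.054,.07,.085),RU)
s=capture('side')
a=(sp(s,ful([(355,280),(405,360)],6,235,140))*1e3);print(a.round(),np.arctan2(a[0,2]-a[1,2],a[0,0]-a[1,0]))"
```

```text
t 13.1 tcp [0.5359 0.0339 0.1483] rot [-3.141e+00 -1.000e-03  3.025e+00] q6 [ 0.04  0.42  1.89 -0.    0.83 -1.41] F [-0.4 -0.3  0.2] w 35.1 gf 0.0
shift [-0.02  0.01  2.11] turn [-0.01 -0.01  0.01]
[[-101.    0.   76.]
 [-126.    0.   36.]] 1.0097866521588645
```

```bash
python3 -m inch '[[-0.02,0,0.6,0,0,0,0.2],[0,0,0.6,0,0,0,0.2],[0,0,0.6,0,0,0,0.2],[0,0,0.3,0,0,0,0.2],[0,0,0,0,0,0,0.2],[0,0,0,0,0,0,1],[0,0,0,0,0,0,1],[0,0,0,0,0,0,1],[0,0,0,0,0,0,1]]' 25
python3 -c "
from h import *
p=lambda th:(50-104*np.cos(th)+31*np.sin(th),55+104*np.sin(th)+31*np.cos(th))
say();q=RJ.inv().apply(state()['tcp_pos']-J0)*1e3;print(q)
ths=np.arange(0,1.86,.15);P=np.array([p(t) for t in ths]);D=np.diff(P,axis=0)/30
for t,d in zip(ths[1:],D): print(round(t,2),(-d).round(2))"
```

```text
t: 14.05
tcp_pos: [0.537, 0.0345, 0.0869]
tool_rot: [3.14, 0.001, 3.023]
wrist_force: [1.2, 10.2, -3.8]
gripper_width: 0.259
grasp_force: 25.0
t 14.1 tcp [0.537  0.0345 0.0869] rot [3.140e+00 1.000e-03 3.023e+00] q6 [ 0.04  0.53  1.91  0.    0.7  -1.41] F [ 1.2 10.2 -3.8] w 22.8 gf 25.0
[-53.61680501  70.71160737  86.94740599]
0.15 [-0.19 -0.51]
0.3 [-0.27 -0.47]
0.45 [-0.33 -0.43]
0.6 [-0.39 -0.37]
0.75 [-0.45 -0.31]
0.9 [-0.49 -0.24]
1.05 [-0.52 -0.16]
1.2 [-0.54 -0.08]
1.35 [-0.54 -0.  ]
1.5 [-0.54  0.08]
1.65 [-0.52  0.16]
1.8 [-0.49  0.23]
```

```bash
python3 -m inch '[[-0.19,0,-0.51,0,0,0,1],[-0.27,0,-0.47,0,0,0,1],[-0.33,0,-0.43,0,0,0,1],[-0.39,0,-0.37,0,0,0,1],[-0.45,0,-0.31,0,0,0,1],[0,0,0,0,0,0,1]]'
python3 -c "
from h import *
q=RJ.inv().apply(state()['tcp_pos']-J0)*1e3;print(q,'th',np.arctan2(q[2]-55,50-q[0])-np.arctan2(31,104),'r',np.hypot(q[2]-55,50-q[0]),'want 108.5')"
```

```text
t: 14.65
tcp_pos: [0.5872, 0.0287, 0.1513]
tool_rot: [3.14, 0.003, 3.023]
wrist_force: [-1.0, 7.2, 4.3]
gripper_width: 0.255
grasp_force: 25.0
[ -3.08103896  70.81145188 151.29508751] th 0.7773153249068846 r 109.95608475686444 want 108.5
```

```bash
python3 -m inch '[[-0.49,0,-0.22,0,0,0,1],[-0.52,0,-0.14,0,0,0,1],[-0.54,0,-0.06,0,0,0,1],[-0.54,0,0,0,0,0,1],[-0.54,0,0.08,0,0,0,1],[-0.52,0,0.16,0,0,0,1],[-0.25,0,0.11,0,0,0,1],[0,0,0,0,0,0,1],[0,0,0,0,0,0,1]]'
python3 -c "
from h import *
q=RJ.inv().apply(state()['tcp_pos']-J0)*1e3;print(q,'th',np.arctan2(q[2]-55,50-q[0])-np.arctan2(31,104),'r',np.hypot(q[2]-55,50-q[0]),'want 108.5')
s=capture('side');t=capture('top')
cv2.imwrite('pics/leaf.png',np.hstack([crop(s['img'],200,100,110,125,5)]))"
```

```text
t: 15.55
tcp_pos: [0.6878, 0.0158, 0.1526]
tool_rot: [3.142, 0.003, 3.024]
wrist_force: [2.4, 1.3, 2.6]
gripper_width: 0.01
grasp_force: 1.5
[ 98.29694353  69.86727047 152.56049786] th 1.740781392970164 r 108.86067011518517 want 108.5
```

View pics/leaf.png

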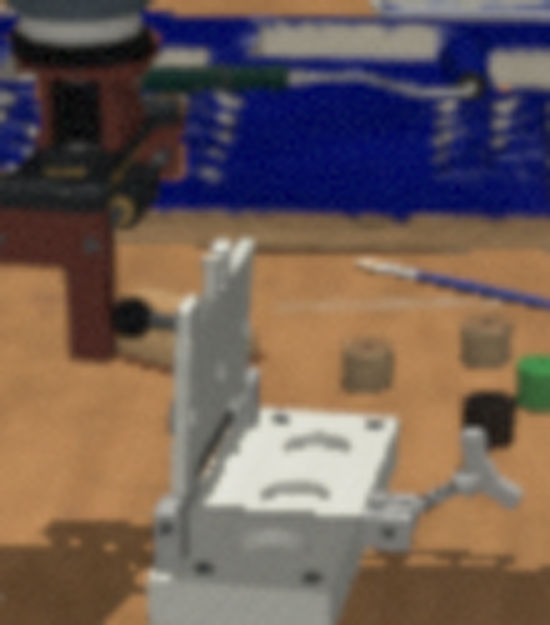

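The grip lost the knob late, but the leaf is about upright with the knob at (131,318) just ahead of the fingers. I'll measure the angle.

```bash
python3 -c "
from h import *
s=capture('side')
k=sp(s,ful((131,318),5,200,100),.07)[0]*1e3;print(k,'th',np.arctan2(k[2]-55,50-k[0])-np.arctan2(31,104),np.hypot(k[2]-55,50-k[0]))
t=capture('top');print('jar',RJ.inv().apply(ray(t,(323*.64,187*.64),.08)[0]-J0)*1e3);go(J(.062,.07,.152))"
```

```text
[ 76.4993396   70.         159.94456939] th 1.528442459379411 108.23852199831623
jar [173.1319852  198.64654721  80.        ]
shift [ 1.17  0.03 -0.01] turn [0. 0. 0.]
```

```bash
python3 -m inch '[[0,0,-0.8,0,0,0,1],[0,0,-0.8,0,0,0,1],[0,0,-0.8,0,0,0,1],[0,0,-0.6,0,0,0,1],[0.6,-0.4,0,0,0,0,1],[0.8,-0.5,0,0,0,0,1],[0.8,-0.5,0,0,0,0,1],[0.8,-0.4,0,0,0,0,1],[0,0,0,0,0,0,1]]' >/dev/null
python3 -c "
from h import *
say();go(J(.01,.02,.147))"
```

```text
t 16.6 tcp [ 0.5864 -0.0286  0.2402] rot [-3.14  -0.005  3.022] q6 [-0.07  0.37  1.71 -0.    1.07 -1.52] F [-0.3  0.2 -0.3] w 0.3 gf 0.0
shift [-0.25  0.21  3.11] turn [0. 0. 0.]
```

```bash
python3 -m inch '[[0,0.2,0.8,0,0,0,1],[0,0,0.8,0,0,0,1],[0,0,0.8,0,0,0,1],[0,0,0.7,0,0,0,1],[-0.3,0,0,0,0,0,1],[-0.35,0,0,0,0,0,1],[-0.35,0,0,0,0,0,1],[-0.35,0,0,0,0,0,1],[-0.35,0,0,0,0,0,1],[0,0,0,0,0,0,1]]'
python3 -m inch '[[0.8,0,0,0,0,0,0],[0.8,0,0,0,0,0,0],[0.5,0,-0.5,0,0,0,0],[0,0,-0.7,0,0,0,0],[0,0,-0.8,0,0,0,0],[0,0,0,0,0,0,0]]'
python3 -c "
from h import *
say();s=capture('side');t=capture('top')
cv2.imwrite('pics/open.png',np.hstack([crop(s['img'],200,110,80,120,5),crop(t['img'],300,190,80,120,5)]))"
```

```text
t: 17.65
tcp_pos: [0.644, -0.0279, 0.1487]
tool_rot: [-3.141, 0.002, 3.024]
wrist_force: [-0.1, 0.3, -0.2]
gripper_width: 0.008
grasp_force: 0.0
t: 18.25
tcp_pos: [0.5821, -0.0204, 0.2119]
tool_rot: [-3.141, 0.008, 3.024]
wrist_force: [-0.3, 0.1, -1.3]
gripper_width: 0.486
grasp_force: 0.0
t 18.2 tcp [ 0.5821 -0.0204  0.2119] rot [-3.141  0.008  3.024] q6 [-0.05  0.39  1.75 -0.    0.99 -1.51] F [-0.3  0.1 -1.3] w 42.8 gf 0.0
```

View pics/open.png

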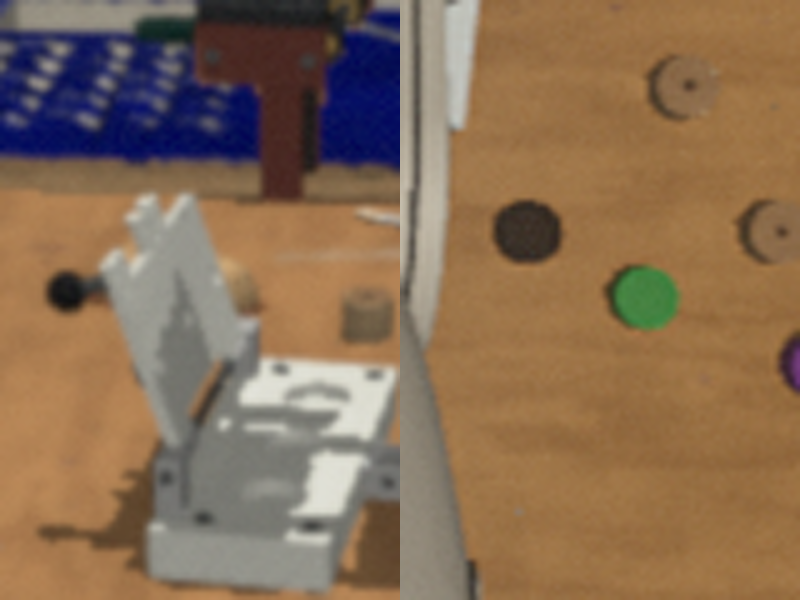

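The leaf leans back (≈1.85 rad) and the plugs are unmoved. I'll build a plug finder by mask and head over to the right-hand plugs.

Run:
```python
from h import *
t=capture("top");hs=cv2.cvtColor(t["img"],cv2.COLOR_RGB2HSV)
for u,v in ((352,207),(372,236),(358,200)): print(hs[v-1:v+2,u-2:u+3].reshape(-1,3).mean(0).round())
for u,v in ((340,207),(356,190),(385,225),(360,225)): print("bench",hs[v-2:v+3,u-2:u+3].reshape(-1,3).mean(0).round())
b=cv2.GaussianBlur(hs,(3,3),0);m=((b[...,1]<130)&(b[...,0]<25)&(b[...,2]>70)).astype(np.uint8)
n,l,st,c=cv2.connectedComponentsWithStats(m)
for i in range(1,n):
    if 40<st[i,4]<300: print(st[i],c[i].round(1),ray(t,c[i],.028).round(4))
go([.5508,-.2815,.1])
```

```text
[ 15. 116. 119.]
[ 15. 121. 136.]
[ 15. 139. 148.]
bench [ 16. 140. 153.]
bench [ 16. 142. 155.]
bench [ 16. 146. 152.]
bench [ 15. 145. 152.]
[219  55  20  12 204] [228.9  60.4] [[0.9731 0.0829 0.028 ]]
[387  74   4  17  58] [388.8  82.6] [[ 0.9113 -0.3798  0.028 ]]
[142  82  25  15 167] [151.3  88.3] [[0.8853 0.3042 0.028 ]]
[226  85  34  11 156] [242.2  90.1] [[0.8831 0.0426 0.028 ]]
[90 86 11 10 85] [95.1 90.5] [[0.8765 0.4657 0.028 ]]
[178  87  11  10  64] [182.7  91.4] [[0.8771 0.2135 0.028 ]]
[358  95  13  12  48] [363.8 100.4] [[ 0.857  -0.3066  0.028 ]]
[301  98  23  16 136] [309.7 107.9] [[ 0.8326 -0.1514  0.028 ]]
[401 141   6  26 132] [403.5 153.4] [[ 0.7029 -0.4144  0.028 ]]
[146 154   8   8  54] [149.3 157.9] [[0.6807 0.2995 0.028 ]]
[350 201  14  13 138] [356.4 207.1] [[ 0.5496 -0.2787  0.028 ]]
[150 207  12  12 103] [155.3 212.8] [[0.5268 0.2752 0.028 ]]
[ 69 220  20  47 108] [ 78.8 241.7] [[0.4452 0.4796 0.028 ]]
[319 230  14  13  44] [324.8 236.3] [[ 0.4686 -0.1907  0.028 ]]
[368 230  14  13 133] [375.1 236.1] [[ 0.4709 -0.3278  0.028 ]]
[ 90 274  32   7  81] [104.4 276. ] [[0.3548 0.4039 0.028 ]]
[123 278  22  15  57] [138.5 282.8] [[0.3379 0.3109 0.028 ]]
[ 84 290  28  12 276] [ 97.5 295.5] [[0.3035 0.4187 0.028 ]]
[127 300  16  24  53] [138.1 313.3] [[0.2588 0.3076 0.028 ]]
[471 314  10   8  45] [476.4 317.2] [[ 0.2605 -0.5908  0.028 ]]
[491 314  10   8  47] [495.3 317.6] [[ 0.2603 -0.6409  0.028 ]]
[ 78 317  48   8 129] [100.2 320.7] [[0.2385 0.4071 0.028 ]]
shift [-0.08 -8.76  3.6 ] turn [0. 0. 0.]
```

```bash
python3 -m inch '[[0,-0.9,0,0,0,0,-0.3],[0,-0.9,0,0,0,0,-0.3],[0,-0.9,0,0,0,0,-0.3],[0,-0.9,0,0,0,0,-0.3],[0,-0.9,0,0,0,0,-0.3],[0,-0.9,0,0,0,0,-0.3],[0,-0.9,0,0,0,0,-0.3],[0,-0.9,0,0,0,0,-0.3],[0,-0.9,0,0,0,0,-0.3],[0,-0.6,0,0,0,0,-0.3]]' >/dev/null
python3 -m inch '[[0,0,0.9,0,0,0,-0.3],[0,0,0.9,0,0,0,-0.3],[0,0,0.9,0,0,0,-0.3],[0,0,0.9,0,0,0,-0.3],[0,0,0,0,0,0,-0.3],[0,0,0,0,0,0,-0.3]]' >/dev/null
python3 -c "
from h import *
say();go([.5508,-.2815,.03])"
```

```text
t 20.0 tcp [ 0.5483 -0.2791  0.0997] rot [-3.141e+00 -2.000e-03  3.024e+00] q6 [-0.49  0.59  1.73 -0.    0.82 -1.94] F [ 0.5 -0.7  0. ] w 57.1 gf 0.0
shift [-0.1  -0.07  2.32] turn [0. 0. 0.]
```

```bash
python3 -m inch '[[-0.1,-0.07,0.8,0,0,0,-0.3],[0,0,0.8,0,0,0,-0.3],[0,0,0.7,0,0,0,-0.3],[0,0,0,0,0,0,-0.3],[0,0,0,0,0,0,1],[0,0,0,0,0,0,1],[0,0,0,0,0,0,1],[0,0,0,0,0,0,1],[0,0,0,0,0,0,1]]' 25
python3 -c "
from h import *
say()"
```

```text
t: 20.9
tcp_pos: [0.5522, -0.2824, 0.0327]
tool_rot: [-3.14, 0.002, 3.024]
wrist_force: [-1.3, 1.4, 6.9]
gripper_width: 0.382
grasp_force: 25.0
t 20.9 tcp [ 0.5522 -0.2824  0.0327] rot [-3.140e+00  2.000e-03  3.024e+00] q6 [-0.49  0.7   1.73 -0.    0.71 -1.94] F [-1.3  1.4  6.9] w 33.6 gf 25.0
```

```bash
python3 -m inch '[[0,0,-0.6,0,0,0,1],[0,0,-0.8,0,0,0,1],[0,0,-0.8,0,0,0,1],[0,0,-0.7,0,0,0,1],[0,0,0,0,0,0,1],[0,0,0,0,0,0,1]]'
python3 -c "
from h import *
print(J(0,-.07,0),J(0,0,0),J(0,.07,0));go(J(0,-.07,.12)+[.001,0,0])"
```

```text
t: 21.5
tcp_pos: [0.5515, -0.282, 0.1192]
tool_rot: [-3.14, 0.001, 3.024]
wrist_force: [-0.1, 0.5, 0.1]
gripper_width: 0.383
grasp_force: 25.0
[ 0.57363135 -0.11150992  0.        ] [ 0.5819 -0.042   0.    ] [0.59016865 0.02750992 0.        ]
shift [-0.1   5.74 -0.04] turn [0. 0. 0.]
```

```bash
python3 -m inch '[[-0.1,0.5,0,0,0,0,1],[0,0.7,0,0,0,0,1],[0,0.7,0,0,0,0,1],[0,0.7,0,0,0,0,1],[0,0.7,0,0,0,0,1],[0,0.7,0,0,0,0,1],[0,0.7,0,0,0,0,1],[0,0.7,0,0,0,0,1],[0,0.34,0,0,0,0,1],[0,0,0,0,0,0,1]]'
python3 -m inch '[[0,0,0.5,0,0,0,1],[0,0,0.5,0,0,0,1],[0,0,0,0,0,0,1],[0,0,0,0,0,0,1]]' >/dev/null
python3 -c "
from h import *
say();go(J(0,-.07,.054)+[.001,0,0],Ro.from_euler('xyz',[np.pi,0,YAW+np.pi]))
s=capture('side');
cv2.imwrite('pics/p2.png',crop(s['img'],220,140,80,75,6))"
```

```text
t: 22.5
tcp_pos: [0.5741, -0.1095, 0.1172]
tool_rot: [-3.141, -0.002, 3.026]
wrist_force: [0.2, 0.1, 0.4]
gripper_width: 0.383
grasp_force: 25.0
t 22.9 tcp [ 0.5738 -0.1118  0.0869] rot [-3.141e+00 -2.000e-03  3.023e+00] q6 [-0.21  0.58  1.8  -0.    0.76 -1.66] F [0.9 0.2 0.5] w 33.3 gf 25.0
shift [-0.03  0.01  1.1 ] turn [-0.   -0.02 -0.  ]
```

View pics/p2.png

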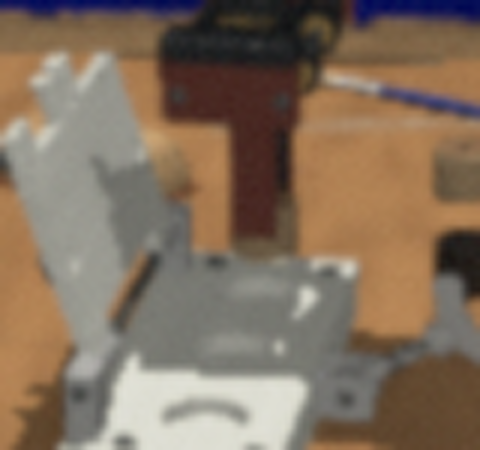

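The plug is held at (265,240), about 2 mm towards the robot relative to the finger centre. I'll compensate and lower.

```bash
python3 -m inch '[[-0.06,0,0.4,0,0,0,1],[0,0,0.35,0,0,0,1],[0,0,0.3,0,0,0,1],[0,0,0,0,0,0,1],[0,0,0,0,0,0,1]]'
python3 -c "
from h import *
say()"
```

```text
t: 23.45
tcp_pos: [0.5761, -0.1114, 0.0561]
tool_rot: [-3.141, -0.001, 3.024]
wrist_force: [-1.0, 0.5, -0.0]
gripper_width: 0.382
grasp_force: 25.0
t 23.4 tcp [ 0.5761 -0.1114  0.0561] rot [-3.141e+00 -1.000e-03  3.024e+00] q6 [-0.21  0.63  1.81 -0.    0.71 -1.66] F [-1.   0.5 -0. ] w 33.6 gf 25.0
```

```bash
python3 -m inch '[[0,0,0,0,0,0,0],[0,0,0,0,0,0,0],[0,0,0,0,0,0,0],[0,0,-0.6,0,0,0,0],[0,0,-0.8,0,0,0,0],[0,0,-0.8,0,0,0,0],[0.1,-0.6,-0.3,0,0,0,-0.3],[0.6,-0.8,0,0,0,0,-0.3],[0.6,-0.8,0,0,0,0,-0.3],[0.6,-0.8,0,0,0,0,-0.3]]' >/dev/null
python3 -c "
from h import *
say();go([.4716,-.3308,.06])"
```

```text
t 24.4 tcp [ 0.5086 -0.1948  0.1321] rot [-3.14   0.     3.024] q6 [-0.39  0.46  1.88 -0.    0.8  -1.84] F [ 0.5 -0.2 -0.7] w 57.3 gf 0.0
shift [ 0.69 -4.65  2.41] turn [0. 0. 0.]
```

```bash
python3 -m inch '[[0.2,-0.8,0,0,0,0,-0.3],[0.2,-0.8,0,0,0,0,-0.3],[0.2,-0.8,0,0,0,0,-0.3],[0.09,-0.8,0,0,0,0,-0.3],[0,-0.8,0,0,0,0,-0.3],[0,-0.65,0.5,0,0,0,-0.3],[0,0,0.8,0,0,0,-0.3],[0,0,0,0,0,0,-0.3],[0,0,0,0,0,0,-0.3]]' >/dev/null
python3 -c "
from h import *
say();go([.4716,-.3308,.032])
t=capture('top');s=capture('side')
cv2.imwrite('pics/p3.png',np.hstack([crop(s['img'],190,130,150,100,4)[:, :], ]))
a=ful((108,127),7,140,195)[0];print(a)
hs=cv2.cvtColor(t['img'],cv2.COLOR_RGB2HSV);b=cv2.GaussianBlur(hs,(3,3),0);m=((b[...,1]<130)&(b[...,0]<25)&(b[...,2]>70)).astype(np.uint8)
n,l,st,c=cv2.connectedComponentsWithStats(m)
for i in range(1,n):
    if 80<st[i,4]<160 and 180<c[i,1]<260 : print(st[i],c[i].round(1))"
```

```text
t 25.4 tcp [ 0.4719 -0.3299  0.0928] rot [-3.141e+00 -1.000e-03  3.024e+00] q6 [-0.63  0.56  1.82 -0.    0.76 -2.08] F [1.4 0.3 0.9] w 57.0 gf 0.0
shift [ 0.   -0.03  2.03] turn [0. 0. 0.]
[155.         212.71428571]
[289 191  15  13 154] [296.4 197. ]
[156 199  12  12 113] [161.2 204.8]
[ 69 220  20  48 137] [ 79.  242.3]
```

View pics/p3.png

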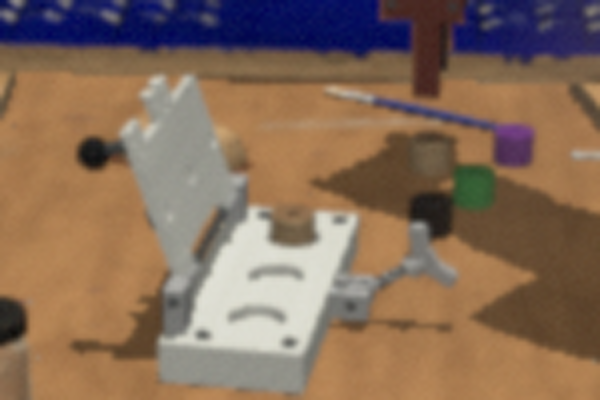

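The plug sits in pocket c at (293,223). Plug 3 is in place at (433,153). The mask shows the left plug was knocked to top px (161,205). I'll grab plug 3.

```bash
python3 -m inch '[[0,-0.03,0.6,0,0,0,-0.3],[0,0,0.8,0,0,0,-0.3],[0,0,0.6,0,0,0,-0.3],[0,0,0,0,0,0,-0.3],[0,0,0,0,0,0,1],[0,0,0,0,0,0,1],[0,0,0,0,0,0,1],[0,0,0,0,0,0,1],[0,0,0,0,0,0,1]]' 25
python3 -m inch '[[0,0,-0.6,0,0,0,1],[0,0,-0.8,0,0,0,1],[0,0,-0.8,0,0,0,1],[0,0,-0.8,0,0,0,1],[0,0,0,0,0,0,1],[0,0,0,0,0,0,1]]'
python3 -c "
from h import *
go(J(0,0,.125))"
```

```text
t: 26.35
tcp_pos: [0.4727, -0.3316, 0.0339]
tool_rot: [-3.14, 0.001, 3.024]
wrist_force: [-0.7, 2.3, 6.5]
gripper_width: 0.387
grasp_force: 25.0
t: 26.95
tcp_pos: [0.4722, -0.3313, 0.1232]
tool_rot: [-3.14, 0.001, 3.024]
wrist_force: [0.4, 0.2, -0.6]
gripper_width: 0.386
grasp_force: 25.0
shift [-2.5  10.01 -0.07] turn [0. 0. 0.]
```

```bash
python3 -m inch '[[-0.2,0.8,0,0,0,0,1],[-0.2,0.8,0,0,0,0,1],[-0.2,0.8,0,0,0,0,1],[-0.2,0.8,0,0,0,0,1],[-0.2,0.8,0,0,0,0,1],[-0.2,0.8,0,0,0,0,1],[-0.2,0.8,0,0,0,0,1],[-0.2,0.8,0,0,0,0,1],[-0.2,0.8,0,0,0,0,1],[-0.2,0.8,0,0,0,0,1]]' >/dev/null
python3 -m inch '[[-0.2,0.8,0,0,0,0,1],[-0.2,0.8,0,0,0,0,1],[-0.1,0.4,0,0,0,0,1],[0,0,0.5,0,0,0,1],[0,0,0.5,0,0,0,1],[0,0,0,0,0,0,1],[0,0,0,0,0,0,1]]'
python3 -c "
from h import *
say();go(J(.001,0,.058),Ro.from_euler('xyz',[np.pi,0,YAW+np.pi]))"
```

```text
t: 28.65
tcp_pos: [0.5808, -0.0429, 0.0913]
tool_rot: [-3.141, -0.003, 3.022]
wrist_force: [-0.4, -0.1, 0.1]
gripper_width: 0.383
grasp_force: 25.0
t 28.6 tcp [ 0.5808 -0.0429  0.0913] rot [-3.141e+00 -3.000e-03  3.022e+00] q6 [-0.09  0.57  1.81 -0.    0.77 -1.54] F [-0.4 -0.1  0.1] w 33.7 gf 25.0
shift [-0.07  0.04  1.11] turn [-0.01 -0.02 -0.01]
```

```bash
python3 -m inch '[[-0.07,0.04,0.4,0,0,0,1],[0,0,0.35,0,0,0,1],[0,0,0.33,0,0,0,1],[0,0,0,0,0,0,1],[0,0,0,0,0,0,1]]'
python3 -m inch '[[0,0,0,0,0,0,0],[0,0,0,0,0,0,0],[0,0,0,0,0,0,0],[0,0,-0.6,0,0,0,0],[0,0,-0.8,0,0,0,0],[0,0,-0.8,0,0,0,0],[0,0.6,-0.3,0,0,0,-0.3],[0,0.8,0,0,0,0,-0.3],[0,0.8,0,0,0,0,-0.3],[0,0.8,0,0,0,0,-0.3]]'
python3 - <<'E'
from h import *
t=capture('top');hs=cv2.cvtColor(t['img'],cv2.COLOR_RGB2HSV);b=cv2.GaussianBlur(hs,(3,3),0);m=((b[...,1]<130)&(b[...,0]<25)&(b[...,2]>70)).astype(np.uint8)
n,l,st,c=cv2.connectedComponentsWithStats(m)
for i in range(1,n):
    if 60<st[i,4]<160 and 180<c[i,1]<260 : print(st[i],c[i].round(1),ray(t,c[i],.028).round(4))
# drill hole: darkest spot near the left plug
g=cv2.GaussianBlur(cv2.cvtColor(t['img'],cv2.COLOR_RGB2GRAY),(3,3),0)
for x0,y0,z in((161,205,.028),):
    p=g[y0-4:y0+5,x0-5:x0+5].astype(float);w=np.clip(np.median(p)-12-p,0,None);yy,xx=np.mgrid[y0-4:y0+5,x0-5:x0+5]
    u=((w*xx).sum()/w.sum(),(w*yy).sum()/w.sum());print(u,ray(t,u,z).round(4));print(p.astype(int))
s=capture('side');hv=cv2.cvtColor(s['img'],cv2.COLOR_RGB2HSV)
u=proj(s,np.r_[ray(t,(161.2,204.8),.028)[0]]);print('side px expected',u)
E
```

```text
t: 29.15
tcp_pos: [0.5838, -0.0411, 0.0596]
tool_rot: [-3.141, -0.001, 3.024]
wrist_force: [0.6, -1.3, -0.6]
gripper_width: 0.382
grasp_force: 25.0
t: 30.15
tcp_pos: [0.5949, 0.0491, 0.1356]
tool_rot: [-3.141, 0.0, 3.023]
wrist_force: [0.0, 0.1, 0.1]
gripper_width: 0.649
grasp_force: 0.0
[290 191  14  13 152] [296.5 197.1] [[ 0.5753 -0.1134  0.028 ]]
[ 69 220  20  47 104] [ 79.  242.5] [[0.443  0.4788 0.028 ]]
(np.float64(160.73333333333332), np.float64(204.66666666666666)) [[0.5494 0.2612 0.028 ]]
[[120 118 117 116 116 117 117 117 116 112]
 [118 117 116 116 116 116 118 118 118 117]
 [116 115 115 115 112 111 115 118 119 120]
 [115 115 115 112 104 101 109 117 119 120]
 [115 116 115 111 102  98 107 116 120 121]
 [116 116 116 115 110 107 112 118 120 120]
 [116 116 117 118 117 117 118 120 120 118]
 [116 116 117 118 119 120 120 120 119 114]
 [117 117 117 117 118 119 119 119 115 108]]
side px expected [[263.33435115 253.97349756]]
```

```bash
python3 -c "
from h import *
go([.5494,.2612,.08])"
python3 -m inch '[[0,0.8,0,0,0,0,-0.3],[0,0.8,0,0,0,0,-0.3],[0,0.8,0,0,0,0,-0.3],[0,0.8,0,0,0,0,-0.3],[0,0.8,0,0,0,0,-0.3],[0,0.8,0,0,0,0,-0.3],[0,0.8,0,0,0,0,-0.3],[0.3,0.8,0,0,0,0,-0.3],[0.3,0,0,0,0,0,-0.3],[0,0,0,0,0,0,-0.3]]' >/dev/null
python3 -c "
from h import *
say();go([.5494,.2612,.032])"
```

```text
shift [2.32 6.8  1.85] turn [0. 0. 0.]
t 31.2 tcp [0.5981 0.2406 0.1346] rot [-3.140e+00 -2.000e-03  3.025e+00] q6 [ 0.36  0.58  1.65 -0.    0.92 -1.09] F [-0.8 -0.   0.1] w 56.9 gf 0.0
shift [1.69 0.5  3.42] turn [0. 0. 0.]
```

```bash
python3 -m inch '[[0.5,0.25,0,0,0,0,-0.3],[0.6,0.25,0,0,0,0,-0.3],[0.6,0,0.4,0,0,0,-0.3],[0,0,0.6,0,0,0,-0.3],[0,0,0,0,0,0,-0.3],[0,0,0,0,0,0,-0.3]]' >/dev/null
python3 -c "
from h import *
say();go([.5494,.2612,.032])"
```

```text
t 31.9 tcp [0.5499 0.262  0.1051] rot [-3.140e+00 -1.000e-03  3.024e+00] q6 [ 0.43  0.58  1.74 -0.    0.82 -1.03] F [-0.8  0.5  0.2] w 57.0 gf 0.0
shift [ 0.01 -0.02  2.44] turn [0. 0. 0.]
```

```bash
python3 -m inch '[[0,0,0.8,0,0,0,-0.3],[0,0,0.8,0,0,0,-0.3],[0,0,0.8,0,0,0,-0.3],[0,0,0,0,0,0,-0.3],[0,0,0,0,0,0,1],[0,0,0,0,0,0,1],[0,0,0,0,0,0,1],[0,0,0,0,0,0,1],[0,0,0,0,0,0,1]]' 25
python3 -m inch '[[0,0,-0.6,0,0,0,1],[0,0,-0.8,0,0,0,1],[0,0,-0.8,0,0,0,1],[0,0,-0.8,0,0,0,1],[0,0,0,0,0,0,1],[0,0,0,0,0,0,1]]'
python3 -c "
from h import *
go(J(.001,.07,.125))"
```

```text
t: 32.75
tcp_pos: [0.5514, 0.2623, 0.0343]
tool_rot: [3.141, 0.002, 3.024]
wrist_force: [-0.9, 0.4, 6.8]
gripper_width: 0.383
grasp_force: 25.0
t: 33.35
tcp_pos: [0.5506, 0.2621, 0.1233]
tool_rot: [-3.141, 0.001, 3.024]
wrist_force: [0.3, -0.2, -1.3]
gripper_width: 0.382
grasp_force: 25.0
shift [-2.26 -7.61 -0.05] turn [0. 0. 0.]
```

```bash
python3 -m inch '[[-0.2,-0.8,0,0,0,0,1],[-0.2,-0.8,0,0,0,0,1],[-0.2,-0.8,0,0,0,0,1],[-0.2,-0.8,0,0,0,0,1],[-0.3,-0.8,0,0,0,0,1],[-0.3,-0.8,0,0,0,0,1],[-0.3,-0.8,0,0,0,0,1],[-0.3,-0.8,0,0,0,0,1],[-0.3,-0.8,0,0,0,0,1],[0,-0.4,0,0,0,0,1]]' >/dev/null
python3 -m inch '[[0,0,0.5,0,0,0,1],[0,0,0.5,0,0,0,1],[0,0,0,0,0,0,1],[0,0,0,0,0,0,1]]'
python3 -c "
from h import *
say();go(J(.002,.07,.058),Ro.from_euler('xyz',[np.pi,0,YAW+np.pi]))"
```

```text
t: 34.75
tcp_pos: [0.5913, 0.0284, 0.0918]
tool_rot: [-3.141, -0.003, 3.025]
wrist_force: [0.9, -0.6, 0.0]
gripper_width: 0.385
grasp_force: 25.0
t 34.8 tcp [0.5913 0.0284 0.0918] rot [-3.141e+00 -3.000e-03  3.025e+00] q6 [ 0.03  0.58  1.79 -0.    0.78 -1.43] F [ 0.9 -0.6  0. ] w 33.9 gf 25.0
shift [-0.04 -0.03  1.13] turn [-0.01 -0.02  0.01]
```

```bash
python3 -m inch '[[-0.04,-0.03,0.4,0,0,0,1],[0,0,0.35,0,0,0,1],[0,0,0.36,0,0,0,1],[0,0,0,0,0,0,1],[0,0,0,0,0,0,1]]'
python3 -m inch '[[0,0,0,0,0,0,0],[0,0,0,0,0,0,0],[0,0,0,0,0,0,0],[0,0,-0.6,0,0,0,0],[0,0,-0.8,0,0,0,0],[0,0,-0.8,0,0,0,0],[0,0.6,-0.8,0,0,0,0.2],[0,0.8,-0.8,0,0,0,0.2],[0,0.8,-0.8,0,0,0,0.2],[0,0.8,-0.5,0,0,0,0.2]]'
python3 - <<'E'
from h import *
s=capture('side');t=capture('top');hs=cv2.cvtColor(s['img'],cv2.COLOR_RGB2HSV)
cv2.imwrite('pics/seat.png',np.vstack([crop(s['img'],225,130,95,70,6)[:,:],crop(t['img'],220,150,95,30,6)]))
# expected seated top-face centres / silhouettes
for y in(.07,0,-.07): print(((proj(s,J(0,y,.049))[0]-[225,130]+.5)*6).round(0),((proj(s,J(0,y,.03)+[0,0.017,0])[0]-[225,130]+.5)*6).round(0))
say()
E
```

```text
t: 35.25
tcp_pos: [0.593, 0.0263, 0.0592]
tool_rot: [-3.141, -0.001, 3.024]
wrist_force: [0.2, 0.3, -0.8]
gripper_width: 0.38
grasp_force: 25.0
t: 36.25
tcp_pos: [0.6047, 0.1168, 0.2151]
tool_rot: [3.142, 0.002, 3.023]
wrist_force: [0.1, -0.0, 0.2]
gripper_width: 0.399
grasp_force: 0.0
[177. 438.] [174. 491.]
[206. 376.] [204. 427.]
[233. 319.] [230. 368.]
t 36.4 tcp [0.6057 0.1184 0.2157] rot [3.14  0.005 3.026] q6 [ 0.17  0.44  1.67 -0.    1.03 -1.28] F [0.  0.2 0.3] w 34.9 gf 0.0
```

View pics/seat.png

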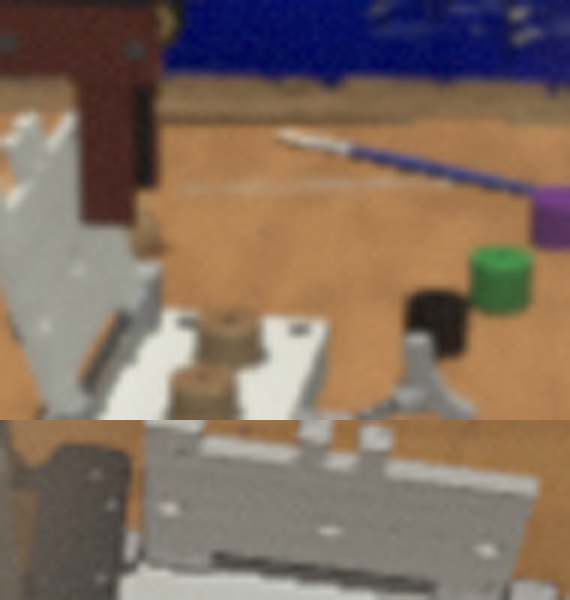

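Plugs b and c show their top faces at (206,376) and (233,319), exactly where seated plugs should be. I'll check pocket a numerically, along with the knob.

Run:
```python
from h import *
s=capture('side');b=cv2.GaussianBlur(s['img'],(3,3),0);hs=cv2.cvtColor(b,cv2.COLOR_RGB2HSV)
m=((hs[...,1]>60)&(hs[...,2]>60)).astype(np.uint8)
for n,y in zip('abc',(.07,0,-.07)):
    e=proj(s,J(0,y,.049))[0];er=int(round(e[1]+1));r=s['img'][er];c0=int(e[0]);sat=hs[er]
    cols=[c for c in range(c0-12,c0+13) if hs[er,c,1]>60]
    g=cv2.cvtColor(s['img'],cv2.COLOR_RGB2GRAY);v=[q for q in range(int(e[1])-10,int(e[1])+16) if hs[q,c0,1]>60]
    w=[proj(s,J(x,y,.047))[0][0] for x in(-.017,.017)]
    ee=[proj(s,J(0,y,.049)+[0,-.017,0])[0][1],proj(s,J(0,y,.03)+[0,.017,0])[0][1]]
    print(n,'cols',cols[0],cols[-1],'exp',np.round(w,1),'rows',v[0],v[-1],'exp',np.round(ee,1))
# knob: black blob
g=cv2.GaussianBlur(s['img'],(3,3),0).max(2)[140:190,195:232];M=(g<60).astype(np.uint8)
n,l,st,c=cv2.connectedComponentsWithStats(M)
for i in range(1,n):
    if st[i,4]>15:
        k=sp(s,c[i]+[195,140],.07)[0]*1e3;print(st[i],k.round(1),'th',np.arctan2(k[2]-55,50-k[0])-np.arctan2(31,104),'r',np.hypot(k[2]-55,50-k[0]))
```

```text
a cols 249 259 exp [260. 248.] rows 200 211 exp [199.9 211.4]
b cols 254 263 exp [264.6 253.1] rows 182 207 exp [189.8 200.6]
c cols 258 267 exp [268.8 257.8] rows 172 197 exp [180.5 190.8]
[15 25  8  7 35] [112.8  70.  143.8] th 1.8964509329927055 r 108.76894462418608
```

All three plugs are seated and the leaf is at its stop (1.90). I'll regrip the knob.

```bash
python3 -c "
from h import *
go(J(.113,.07,.21),Ro.from_euler('xyz',[np.pi,0,YAW+np.pi]))"
python3 -m inch '[[-0.5,-0.4,0,0,0,0,0],[-0.6,-0.3,0,0,0,0,0],[-0.6,-0.3,0,0,0,0,0],[-0.6,-0.3,0,0,0,0,0],[-0.6,-0.3,0,0,0,0,0],[0,0,0,0,0,0,0],[0,0,0,0,0,0,0]]' >/dev/null
python3 -c "
from h import *
say();go(J(.113,.07,.144),Ro.from_euler('xyz',[np.pi,0,YAW+np.pi]))"
```

```text
shift [-3.63 -3.03  0.14] turn [-0.    0.02  0.02]
t 37.1 tcp [0.6842 0.0562 0.2113] rot [-3.140e+00 -3.000e-03  3.022e+00] q6 [ 0.06  0.54  1.5  -0.    1.1  -1.39] F [-0.2  0.1 -0.3] w 44.4 gf 0.0
shift [-0.78 -1.32  2.24] turn [-0.01 -0.02 -0.01]
```

```bash
python3 -m inch '[[-0.4,-0.7,0,0,0,0,0],[-0.4,-0.6,0,0,0,0,0],[0,0,0,0,0,0,0],[0,0,0.6,0,0,0,0],[0,0,0.6,0,0,0,0],[0,0,0,0,0,0,0],[0,0,0,0,0,0,0]]' >/dev/null
python3 -c "
from h import *
say();go(J(.113,.07,.144),Ro.from_euler('xyz',[np.pi,0,YAW+np.pi]))"
```

```text
t 37.8 tcp [0.7035 0.0166 0.1766] rot [-3.141e+00 -1.000e-03  3.024e+00] q6 [ 0.01  0.6   1.48 -0.    1.06 -1.45] F [ 0.7 -0.2 -0.2] w 43.7 gf 0.0
shift [ 0.03 -0.08  1.09] turn [-0.01 -0.01  0.  ]
```

```bash
python3 -m inch '[[0.02,-0.08,0.4,0,0,0,0],[0,0,0.4,0,0,0,0],[0,0,0.28,0,0,0,0],[0,0,0,0,0,0,0],[0,0,0,0,0,0,1],[0,0,0,0,0,0,1],[0,0,0,0,0,0,1],[0,0,0,0,0,0,1]]' 35
python3 -c "
from h import *
q=RJ.inv().apply(state()['tcp_pos']-J0)*1e3;print(q)
p=lambda th:(50-104*np.cos(th)+31*np.sin(th),55+104*np.sin(th)+31*np.cos(th))
ths=np.r_[np.arange(1.9,0,-.15),0];P=np.array([p(t) for t in ths]);D=np.diff(P,axis=0)/30
for t,d in zip(ths[1:],D): print(round(t,2),(-d).round(2))"
```

```text
t: 38.6
tcp_pos: [0.7035, 0.0149, 0.1448]
tool_rot: [3.141, 0.001, 3.024]
wrist_force: [1.0, 4.5, -0.8]
gripper_width: 0.253
grasp_force: 35.0
[114.00914686  70.89427668 144.83228358]
1.75 [ 0.46 -0.28]
1.6 [ 0.5  -0.21]
1.45 [ 0.53 -0.13]
1.3 [ 0.54 -0.05]
1.15 [0.54 0.03]
1.0 [0.53 0.11]
0.85 [0.51 0.19]
0.7 [0.47 0.26]
0.55 [0.43 0.33]
0.4 [0.38 0.39]
0.25 [0.31 0.44]
0.1 [0.24 0.48]
0.0 [0.12 0.34]
```

```bash
python3 -m inch '[[0.46,0,-0.28,0,0,0,1],[0.5,0,-0.21,0,0,0,1],[0.53,0,-0.13,0,0,0,1],[0.54,0,-0.05,0,0,0,1],[0.54,0,0.03,0,0,0,1],[0.53,0,0.11,0,0,0,1],[0,0,0,0,0,0,1]]'
python3 -c "
from h import *
q=RJ.inv().apply(state()['tcp_pos']-J0)*1e3;print(q,'th',np.arctan2(q[2]-55,50-q[0])-np.arctan2(31,104),'r',np.hypot(q[2]-55,50-q[0]))"
```

```text
t: 39.3
tcp_pos: [0.6095, 0.0261, 0.1613]
tool_rot: [3.141, -0.0, 3.024]
wrist_force: [-3.2, 6.3, 5.7]
gripper_width: 0.256
grasp_force: 35.0
[ 19.38319133  70.88496433 161.31096018] th 1.0006996631905873 r 110.63186352835686
```

```bash
python3 -m inch '[[0.5,0,0.24,0,0,0,1],[0.46,0,0.29,0,0,0,1],[0.42,0,0.34,0,0,0,1],[0.37,0,0.39,0,0,0,1],[0.31,0,0.44,0,0,0,1],[0.24,0,0.48,0,0,0,1],[0,0,0,0,0,0,1]]'
python3 -c "
from h import *
q=RJ.inv().apply(state()['tcp_pos']-J0)*1e3;print(q,'th',np.arctan2(q[2]-55,50-q[0])-np.arctan2(31,104),'r',np.hypot(q[2]-55,50-q[0]))"
```

```text
t: 40.0
tcp_pos: [0.5413, 0.0341, 0.0939]
tool_rot: [3.141, -0.001, 3.023]
wrist_force: [-0.6, 8.4, -1.5]
gripper_width: 0.255
grasp_force: 35.0
[-49.34138989  70.80012408  93.94255642] th 0.08390567020086753 r 106.70161407265691
```

```bash
python3 -m inch '[[0.08,0,0.15,0,0,0,1],[0.05,0,0.15,0,0,0,1],[0,0,0.1,0,0,0,1],[0,0,0,0,0,0,1],[0,0,0,0,0,0,1]]'
python3 -c "
from h import *
q=RJ.inv().apply(state()['tcp_pos']-J0)*1e3;print(q,'th',np.arctan2(q[2]-55,50-q[0])-np.arctan2(31,104),'r',np.hypot(q[2]-55,50-q[0]))"
```

```text
t: 40.5
tcp_pos: [0.5376, 0.0346, 0.0828]
tool_rot: [3.141, -0.002, 3.023]
wrist_force: [-1.3, 8.2, -1.2]
gripper_width: 0.254
grasp_force: 35.0
[-53.0567292   70.78679787  82.80203751] th -0.026190289301472602 r 106.74100768998188
```

```bash
python3 -m inch '[[0,0,0,0,0,0,0.2],[0,0,0,0,0,0,0.2],[0,0,0,0,0,0,0.2],[0,0,-0.7,0,0,0,0.2],[0,0,-0.8,0,0,0,0.2],[0,0,-0.8,0,0,0,0.2],[0,0,-0.3,0,0,0,0.2],[0,0,0,0,0,0,0.2]]'
cat > knob.py <<'E'
from h import *
s=capture('side');e=proj(s,J(-.054,.07,.086))[0];u0,v0=int(e[0])-12,int(e[1])-16
g=cv2.GaussianBlur(s['img'],(3,3),0).max(2)[v0:v0+32,u0:u0+24];M=(g<50).astype(np.uint8)
n,l,st,c=cv2.connectedComponentsWithStats(M)
print('expected px',e.round(1))
for i in range(1,n):
    if st[i,4]>10: k=sp(s,c[i]+[u0,v0],.07)[0]*1e3;print(st[i],(c[i]+[u0,v0]).round(1),k.round(1),'th',np.arctan2(k[2]-55,50-k[0])-np.arctan2(31,104))
s=__import__('pickle').load(open('cam0.pkl','rb'))[1]
g=cv2.GaussianBlur(s['img'],(3,3),0).max(2)[v0:v0+32,u0:u0+24];n,l,st,c=cv2.connectedComponentsWithStats((g<50).astype(np.uint8))
for i in range(1,n):
    if st[i,4]>10: print('start',st[i],(c[i]+[u0,v0]).round(1))
E
python3 knob.py
```

```text
t: 41.3
tcp_pos: [0.5392, 0.0334, 0.1621]
tool_rot: [-3.141, 0.003, 3.024]
wrist_force: [0.1, -0.1, -0.4]
gripper_width: 0.396
grasp_force: 0.0
expected px [273.4 191.8]
[ 9 14  7  8 35] [272.8 192.1] [-52.5  70.   84.8] th -0.00670341767215471
start [10 15  5  7 27] [273.2 192.5]
```

The knob is back at its starting pixel, so the leaf is closed. Next I'll push the bolt back from the front with closed fingers.

```bash
python3 -m inch '[[0.6,-0.4,0,0,0,0,1],[0.7,-0.5,0,0,0,0,1],[0.7,-0.5,0,0,0,0,1],[0.7,-0.5,0,0,0,0,1],[0.7,-0.4,0,0,0,0,1],[0,0,0,0,0,0,1],[0,0,0,0,0,0,1]]' >/dev/null
python3 -c "
from h import *
say();go(J(-.160,0,.045),Ro.from_euler('xyz',[np.pi,0,YAW+np.pi]))"
```

```text
t 42.0 tcp [ 0.4289 -0.023   0.1604] rot [-3.141e+00 -1.000e-03  3.023e+00] q6 [-0.08  0.27  2.11 -0.    0.77 -1.53] F [0.2 0.1 0.5] w 0.4 gf 0.0
shift [ 0.19 -0.02  3.85] turn [-0.01 -0.01 -0.  ]
```

```bash
python3 -m inch '[[0.19,0,0.5,0,0,0,1],[0,0,0.7,0,0,0,1],[0,0,0.7,0,0,0,1],[0,0,0.7,0,0,0,1],[0,0,0.7,0,0,0,1],[0,0,0.5,0,0,0,1],[0,0,0,0,0,0,1],[0,0,0,0,0,0,1]]' >/dev/null
python3 -c "
from h import *
say();go(J(-.093,0,.068),Ro.from_euler('xyz',[np.pi,0,YAW+np.pi]))"
```

```text
t 42.9 tcp [ 0.4238 -0.0221  0.0466] rot [-3.141e+00 -1.000e-03  3.024e+00] q6 [-0.08  0.5   2.16 -0.    0.48 -1.53] F [0.2 1.  0.3] w 0.7 gf 0.0
shift [-2.21 -0.04 -0.71] turn [-0.01 -0.01  0.01]
```

```bash
python3 -m inch '[[-0.25,-0.02,0,0,0,0,1],[-0.25,0,0,0,0,0,1],[-0.25,0,0,0,0,0,1],[-0.25,0,-0.1,0,0,0,1],[-0.25,0,-0.2,0,0,0,1],[-0.25,0,-0.2,0,0,0,1],[-0.25,0,-0.2,0,0,0,1],[-0.2,0,0,0,0,0,1],[0,0,0,0,0,0,1]]'
cat > bolt.py <<'E'
from h import *
s=capture('side');b=cv2.GaussianBlur(s['img'],(3,3),0);hs=cv2.cvtColor(b,cv2.COLOR_RGB2HSV)
m=((hs[...,1]<45)&(hs[...,2]>90)).astype(np.uint8)
# grey pixels in the plane y=0, z 64..115: rows of jig x,z
vv,uu=np.mgrid[150:215,250:320];q=sp(s,np.c_[uu.ravel(),vv.ravel()])*1e3;k=m[150:215,250:320].ravel()>0
for z0 in range(60,110,4):
    a=q[k&(q[:,2]>=z0)&(q[:,2]<z0+4)][:,0]; a=a[a<-25]
    print(z0+2,sorted(set(a.round(0).astype(int))))
E
python3 bolt.py
```

```text
t: 43.75
tcp_pos: [0.4535, -0.0268, 0.0642]
tool_rot: [-3.14, -0.058, 3.024]
wrist_force: [-65.6, 11.3, 42.0]
gripper_width: 0.008
grasp_force: 38.5
62 [np.int64(-108), np.int64(-105), np.int64(-102), np.int64(-99), np.int64(-96), np.int64(-93), np.int64(-91), np.int64(-90), np.int64(-88), np.int64(-85), np.int64(-68), np.int64(-65), np.int64(-62), np.int64(-59), np.int64(-56), np.int64(-53), np.int64(-50), np.int64(-33), np.int64(-30), np.int64(-27)]
66 [np.int64(-105), np.int64(-102), np.int64(-99), np.int64(-96), np.int64(-93), np.int64(-90), np.int64(-88), np.int64(-85), np.int64(-67), np.int64(-65), np.int64(-56), np.int64(-53), np.int64(-50), np.int64(-47), np.int64(-44), np.int64(-41), np.int64(-39), np.int64(-36), np.int64(-33), np.int64(-30), np.int64(-27)]
70 [np.int64(-96), np.int64(-93), np.int64(-90), np.int64(-88), np.int64(-85), np.int64(-56), np.int64(-53), np.int64(-50), np.int64(-47), np.int64(-44), np.int64(-41), np.int64(-38), np.int64(-36), np.int64(-33), np.int64(-30), np.int64(-27)]
74 [np.int64(-93), np.int64(-90), np.int64(-87), np.int64(-85), np.int64(-82), 
[... 381 characters left out ...]
 [np.int64(-87), np.int64(-84), np.int64(-82), np.int64(-56), np.int64(-53), np.int64(-50), np.int64(-47), np.int64(-44), np.int64(-41), np.int64(-38), np.int64(-36), np.int64(-33), np.int64(-30), np.int64(-27)]
86 [np.int64(-84), np.int64(-59), np.int64(-56), np.int64(-53), np.int64(-50), np.int64(-47), np.int64(-44), np.int64(-41), np.int64(-38), np.int64(-35), np.int64(-33), np.int64(-30), np.int64(-27)]
90 [np.int64(-59), np.int64(-58), np.int64(-56), np.int64(-53), np.int64(-50), np.int64(-47), np.int64(-44), np.int64(-41), np.int64(-38), np.int64(-35), np.int64(-33), np.int64(-30), np.int64(-27)]
94 [np.int64(-35), np.int64(-33), np.int64(-30), np.int64(-27)]
98 []
102 []
106 []
110 []
```

The push jammed: the reaction lies along the bolt axis, so the fingertip was bearing on the sloping wing top with no lever arm. I'll back off and pinch the upper wing instead, carrying it round the arc.

```bash
python3 -m inch '[[0.4,0,-0.1,0,0,0,1],[0.4,0,-0.2,0,0,0,1],[0.4,0,-0.4,0,0,0,1],[0,0,-0.6,0,0,0,1],[0,0,-0.8,0,0,0,0.3],[0,0,-0.8,0,0,0,0.3],[0,0,-0.8,0,0,0,0.3],[0,0,0,0,0,0,0.3],[0,0,0,0,0,0,0.3]]'
python3 - <<'E'
from h import *
s=capture('side');b=cv2.GaussianBlur(s['img'],(3,3),0);hs=cv2.cvtColor(b,cv2.COLOR_RGB2HSV)
for v in range(178,216,1):
    print(v,''.join('#' if hs[v,u,1]<50 and hs[v,u,2]>70 else ('k' if hs[v,u,2]<60 else '.') for u in range(262,312)))
for uv in((280,195),(290,195),(300,195),(290,205)): print(uv,(sp(s,uv)[0]*1e3).round(0))
t=capture('top');hs=cv2.cvtColor(t['img'],cv2.COLOR_RGB2HSV)
for v in range(206,236):
    print(v,''.join('#' if hs[v,u,1]<60 and hs[v,u,2]>70 else '.' for u in range(240,300)))
print(proj(t,J(-.12,0,.05)),proj(t,J(-.071,.0,.059)))
E
```

```text
t: 44.7
tcp_pos: [0.4465, -0.0257, 0.1798]
tool_rot: [-3.141, 0.003, 3.024]
wrist_force: [-0.7, -0.8, -0.8]
gripper_width: 0.35
grasp_force: 0.0
178 ..................................................
179 #############.....................kkkk............
180 ##################..............kkkkkkkkk.........
181 ##################..............kkkkkkkk..........
182 ##################......##.....kkkkkkkkk..........
183 #################......####....kkkkkkkkk..........
184 #################.......###....kkkkkkkkk..........
185 #################.......####...kkkkkkkkk..........
186 #################........#####..kkkkkkkk..........
187 #################........#######.kkkkkk...........
188 ###################......##########.kk............
189 #########.kkk########....#############............
190 #########kkkkk#######....#############............
191 ########.kkkkk.######....#############............
192 ########.kkkkk.######....####...#####.............
193 #########kkkkk######....####......................
194 #########.kkkk######....#.........................
195 ##########kkk.##
[... 2559 characters left out ...]
#######################################################
227 ############################################################
228 ############################################################
229 ############################################################
230 ############################################################
231 ############################################################
232 ############################################################
233 ############################################################
234 ############################################################
235 ############################################################
[[265.26416689 237.51412121]] [[267.68390516 219.11387848]]
```

```bash
python3 -m inch '[[0,0.9,0,0,0,0,0.3],[0,0.9,0,0,0,0,0.3],[0,0.9,0,0,0,0,0.3],[0,0.9,0,0,0,0,0.3],[0,0.9,0,0,0,0,0.3],[0,0.9,0,0,0,0,0.3],[0,0.9,0,0,0,0,0.3],[0,0.9,0,0,0,0,0.3],[0,0.5,0,0,0,0,0.3],[0,0,0,0,0,0,0.3]]' >/dev/null
python3 - <<'E'
from h import *
t=capture('top')
im=cv2.resize(t['img'][205:245,245:290],None,fx=2,fy=2,interpolation=cv2.INTER_CUBIC)
hs=cv2.cvtColor(im,cv2.COLOR_RGB2HSV)
for v in range(10,80):
    print(v,''.join('#' if hs[v,u,1]<70 and hs[v,u,2]>150 else 'o' if hs[v,u,1]<95 and hs[v,u,2]>70 else ('k' if hs[v,u,2]<70 else '.') for u in range(0,90)))
for p in (J(-.071,.0,.061),J(-.081,0,.087),J(-.117,0,.065),J(-.091,0,.064)): print(((proj(t,p)[0]-[245,205]+.5)*2).round(1))
E
python3 knob.py
```

```text
10 kkooo.........oooooooooo##################################################################
11 koooo................oooo#################################################################
12 kooooo......................oooooo########################################################
13 ooo##o...........................o########################################################
14 oo####...........................o###########ooooooo######################################
15 #####o...........................o##########oooooooo######################################
16 #####o..........................oo##########oooooooo#############ooooo####################
17 #####...........................oo##########oooooooo###########o....ooo###################
18 #####...........................o############o##oooo###########o.........ooooooooooooo####
19 ####o...........................o################ooo###########..................oooooo###
20 oooo............................o#################oo###########...........................
21 ...............................o#############o####oo##########o
[... 4966 characters left out ...]
...........................................
75 ..........................................................................................
76 ..........................................................................................
77 ..........................................................................................
78 ..........................................................................................
79 ..........................................................................................
[46.4 29.1]
[45.9 35.5]
[42.  63.5]
[44.5 44. ]
expected px [273.4 191.8]
[10 15  5  6 25] [273.  192.2] [-53.1  70.   84.5] th -0.011300156846855813
start [10 15  5  7 27] [273.2 192.5]
```

```bash
python3 -c "
from h import *
say();go(J(-.038,.037,.11),Ro.from_euler('xyz',[np.pi,0,YAW+np.pi]))"
```

```text
t 45.9 tcp [0.4721 0.2033 0.178 ] rot [-3.140e+00 -2.000e-03  3.024e+00] q6 [ 0.38  0.35  1.92 -0.    0.88 -1.07] F [-0.5  0.3  0.1] w 30.9 gf 0.0
shift [-3.33 -6.45  2.27] turn [-0.01 -0.01  0.01]
```

```bash
python3 -m inch '[[-0.45,-0.8,0,0,0,0,1],[-0.45,-0.8,0,0,0,0,1],[-0.45,-0.8,0,0,0,0,1],[-0.45,-0.8,0,0,0,0,1],[-0.45,-0.8,0,0,0,0,1],[-0.45,-0.8,0,0,0,0,1],[-0.45,-0.8,0,0,0,0,1],[-0.18,-0.8,0,0,0,0,1],[0,0,0,0,0,0,1],[0,0,0,0,0,0,1]]' >/dev/null
python3 -c "
from h import *
say();go(J(-.038,.037,.085),Ro.from_euler('xyz',[np.pi,0,YAW+np.pi]))"
```

```text
t 46.9 tcp [5.486e-01 3.000e-04 1.787e-01] rot [-3.141e+00 -1.000e-03  3.021e+00] q6 [-0.02  0.39  1.84 -0.    0.9  -1.47] F [ 0.3  1.1 -0.4] w 0.2 gf 0.0
shift [-0.01 -0.03  3.12] turn [-0.01 -0.01 -0.01]
```

```bash
python3 -m inch '[[0,0,0.8,0,0,0,1],[0,0,0.8,0,0,0,1],[0,0,0.8,0,0,0,1],[0,0,0.7,0,0,0,1],[0,0,0.1,0,0,0,1],[0,0,0.1,0,0,0,1],[0,0,0.05,0,0,0,1],[0,0,0,0,0,0,1]]'
python3 -m inch '[[0,0,0.05,0,0,0,1],[0,0,0.05,0,0,0,1],[0,0,0,0,0,0,1]]'
```

```text
t: 47.7
tcp_pos: [0.5497, 0.0015, 0.0792]
tool_rot: [-3.141, 0.001, 3.024]
wrist_force: [0.5, 0.2, -0.4]
gripper_width: 0.007
grasp_force: 0.0
t: 48.0
tcp_pos: [0.5498, 0.0014, 0.0763]
tool_rot: [-3.141, 0.001, 3.024]
wrist_force: [-1.1, 0.3, 5.1]
gripper_width: 0.007
grasp_force: 2.9
```

```bash
python3 -m inch '[[0,0,0.05,0,0,0,1],[0,0,0,0,0,0,1],[0,0,0,0,0,0,1]]'
python3 -m inch '[[0,0,-0.5,0,0,0,1],[0,0,-0.8,0,0,0,0.3],[0.4,-0.4,-0.5,0,0,0,0.3],[0.6,-0.6,0,0,0,0,0.3],[0.6,-0.3,0,0,0,0,0.3],[0,0,0,0,0,0,0.3],[0,0,0,0,0,0,0.3]]'
python3 - <<'E'
from h import *
say();go(J(-.091,0,.085),Ro.from_euler('xyz',[np.pi,0,YAW+np.pi]))
E
```

```text
t: 48.3
tcp_pos: [0.5499, 0.0014, 0.076]
tool_rot: [-3.141, 0.001, 3.024]
wrist_force: [-5.5, 1.1, 19.9]
gripper_width: 0.005
grasp_force: 9.9
t: 49.0
tcp_pos: [0.4977, -0.0317, 0.1285]
tool_rot: [-3.141, 0.001, 3.023]
wrist_force: [0.1, 0.5, 0.3]
gripper_width: 0.348
grasp_force: 0.0
t 49.0 tcp [ 0.4977 -0.0317  0.1285] rot [-3.141e+00  1.000e-03  3.023e+00] q6 [-0.09  0.41  1.98 -0.    0.75 -1.54] F [0.1 0.5 0.3] w 30.6 gf 0.0
shift [ 0.21 -0.01  1.45] turn [-0.    0.01 -0.  ]
```

```bash
python3 -m inch '[[0.17,-0.01,0.5,0,0,0,0.3],[0,0,0.6,0,0,0,0.3],[0,0,0.55,0,0,0,0.3],[0,0,0,0,0,0,0.3],[0,0,0,0,0,0,1],[0,0,0,0,0,0,1],[0,0,0,0,0,0,1],[0,0,0,0,0,0,1]]' 20
python3 - <<'E'
from h import *
q=RJ.inv().apply(state()['tcp_pos']-J0)*1e3;print(q)
r=q[[0,2]]-[-58,18];a=np.arctan2(-r[0],r[1]);R=np.hypot(*r);print(a,R)
A=a-np.arange(0,.72,.1);P=np.c_[-R*np.sin(A),R*np.cos(A)];print((-np.diff(P,axis=0)/30).round(2))
E
```

```text
t: 49.8
tcp_pos: [0.4928, -0.0309, 0.0793]
tool_rot: [3.142, 0.002, 3.023]
wrist_force: [1.0, 6.1, -0.5]
gripper_width: 0.15
grasp_force: 17.1
[-89.74800867   0.54234551  79.27264647]
0.4780566401671217 69.00922590174405
[[-0.21 -0.1 ]
 [-0.22 -0.07]
 [-0.22 -0.05]
 [-0.23 -0.03]
 [-0.23 -0.01]
 [-0.23  0.02]
 [-0.23  0.04]]
```

```bash
python3 -m inch '[[-0.1,0,-0.05,0,0,0,1],[-0.11,0,-0.05,0,0,0,1],[-0.11,0,-0.035,0,0,0,1],[-0.11,0,-0.035,0,0,0,1]]' 20
python3 -m inch '[[0,0,0,0,0,0,1]]'
python3 bolt.py | sed 's/np.int64//g' | cut -c1-120
```

```text
t: 50.2
tcp_pos: [0.5035, -0.0321, 0.0842]
tool_rot: [-3.142, -0.003, 3.023]
wrist_force: [-5.7, 6.2, 6.8]
gripper_width: 0.148
grasp_force: 19.8
t: 50.3
tcp_pos: [0.5042, -0.0322, 0.0845]
tool_rot: [3.142, -0.002, 3.023]
wrist_force: [-3.6, 5.7, 9.0]
gripper_width: 0.141
grasp_force: 19.9
62 [(-68), (-65), (-62), (-59), (-56), (-53), (-30), (-27)]
66 [(-56), (-53), (-50), (-33), (-30), (-27)]
70 [(-105), (-102), (-99), (-96), (-93), (-90), (-56), (-53), (-50), (-47), (-44), (-41), (-38), (-36), (-33), (-30), (-
74 [(-105), (-102), (-99), (-96), (-93), (-90), (-56), (-53), (-50), (-47), (-44), (-41), (-38), (-36), (-33), (-30), (-
78 [(-102), (-99), (-96), (-56), (-53), (-50), (-47), (-44), (-41), (-38), (-36), (-33), (-30), (-27)]
82 [(-61), (-59), (-56), (-53), (-50), (-47), (-44), (-41), (-38), (-36), (-33), (-30), (-27)]
86 [(-64), (-61), (-59), (-56), (-53), (-50), (-47), (-44), (-41), (-38), (-35), (-33), (-30), (-27)]
90 [(-64), (-61), (-59), (-56), (-53), (-50), (-47), (-44), (-41), (-38), (-35), (-33), (-30), (-27)]
94 [(-30), (-27)]
98 []
102 []
106 []
110 []
```

The bolt is following the grip (now ≈0.4 rad) with small forces. I'll keep going.

```bash
python3 -m inch '[[-0.11,0,-0.025,0,0,0,1],[-0.11,0,-0.02,0,0,0,1],[-0.11,0,-0.01,0,0,0,1],[-0.11,0,-0.01,0,0,0,1],[-0.11,0,0,0,0,0,1],[0,0,0,0,0,0,1]]' 20
python3 -c "
from h import *
print(RJ.inv().apply(state()['tcp_pos']-J0)*1e3)"
python3 bolt.py | sed 's/np.int64//g' | cut -c1-90
```

```text
t: 50.95
tcp_pos: [0.5229, -0.0344, 0.0877]
tool_rot: [3.141, 0.003, 3.023]
wrist_force: [-1.7, 3.8, 14.0]
gripper_width: 0.144
grasp_force: 21.1
[-59.50471037   0.5755261   87.72494219]
62 [(-68), (-65), (-62), (-59), (-30), (-27)]
66 [(-65), (-33), (-30), (-27)]
70 [(-44), (-41), (-38), (-36), (-33), (-30), (-27)]
74 [(-44), (-41), (-38), (-36), (-33), (-30), (-27)]
78 [(-76), (-73), (-44), (-41), (-38), (-36), (-33), (-30), (-27)]
82 [(-82), (-79), (-76), (-73), (-70), (-44), (-41), (-38), (-36), (-33), (-30), (-27)]
86 [(-81), (-79), (-76), (-73), (-44), (-41), (-38), (-35), (-33), (-30), (-27)]
90 [(-41), (-38), (-35), (-33), (-30), (-27)]
94 [(-27)]
98 []
102 []
106 []
110 []
```

```bash
python3 -m inch '[[-0.1,0,0.0,0,0,0,1],[-0.1,0,0.02,0,0,0,1],[0,0,0.03,0,0,0,1],[0,0,0,0,0,0,1]]' 20
python3 -m inch '[[0,0,0,0,0,0,1],[0,0,0,0,0,0,1]]'
python3 -c "
from h import *
print(RJ.inv().apply(state()['tcp_pos']-J0)*1e3)"
python3 bolt.py | sed 's/np.int64//g' | cut -c1-60
```

```text
t: 51.4
tcp_pos: [0.526, -0.0347, 0.0865]
tool_rot: [3.141, -0.002, 3.023]
wrist_force: [-10.3, 6.2, 27.3]
gripper_width: 0.144
grasp_force: 27.6
t: 51.6
tcp_pos: [0.526, -0.0347, 0.0865]
tool_rot: [3.141, -0.002, 3.023]
wrist_force: [-10.8, 5.5, 28.0]
gripper_width: 0.146
grasp_force: 27.5
[-56.33498243   0.66651559  86.52585307]
62 [(-68), (-65), (-62), (-59), (-30), (-27)]
66 [(-33), (-30), (-27)]
70 [(-41), (-38), (-36), (-33), (-30), (-27)]
74 [(-41), (-38), (-36), (-33), (-30), (-27)]
78 [(-70), (-67), (-41), (-38), (-36), (-33), (-30), (-27)]
82 [(-79), (-76), (-73), (-70), (-67), (-41), (-38), (-36), 
86 [(-76), (-73), (-70), (-41), (-38), (-35), (-33), (-30), 
90 [(-38), (-35), (-33), (-30), (-27)]
94 [(-27)]
98 []
102 []
106 []
110 []
```

The bolt is at its stop (push force ~11 N, front wing tip at jig x ≈ −80). I'll release, recentre and regrip to tighten.

```bash
python3 -m inch '[[0,0,-0.05,0,0,0,0.4],[0,0,0,0,0,0,0.4],[0,0,0,0,0,0,0.4]]' 20
python3 bolt.py | sed 's/np.int64//g' | sed -n 4,8p
python3 -c "
from h import *
go(J(-.058,0,.0895),Ro.from_euler('xyz',[np.pi,0,YAW+np.pi]))"
```

```text
t: 51.95
tcp_pos: [0.5276, -0.0356, 0.0861]
tool_rot: [-3.141, 0.001, 3.024]
wrist_force: [1.1, 0.3, 0.1]
gripper_width: 0.3
grasp_force: 0.0
74 [(-38), (-36), (-33), (-30), (-27)]
78 [(-70), (-67), (-64), (-38), (-36), (-33), (-30), (-27)]
82 [(-79), (-76), (-73), (-70), (-67), (-64), (-38), (-36), (-33), (-30), (-27)]
86 [(-79), (-76), (-73), (-70), (-67), (-38), (-35), (-33), (-30), (-27)]
90 [(-38), (-35), (-33), (-30), (-27)]
shift [ 0.1   0.   -0.12] turn [-0.01  0.    0.  ]
```

```bash
python3 -m inch '[[0.1,0,-0.08,0,0,0,0.4],[0,0,0,0,0,0,0.4],[0,0,0,0,0,0,1],[0,0,0,0,0,0,1],[0,0,0,0,0,0,1],[0,0,0,0,0,0,1]]' 25
python3 -m inch '[[0,0,0.008,0,0,0.9,1],[0,0,0.008,0,0,0.9,1],[0,0,0.008,0,0,0.9,1],[0,0,0.008,0,0,0.9,1],[0,0,0.008,0,0,0.9,1],[0,0,0.008,0,0,0.9,1],[0,0,0.008,0,0,0.9,1],[0,0,0.008,0,0,0.9,1],[0,0,0.008,0,0,0.9,1],[0,0,0.008,0,0,0.9,1]]'
python3 -c "
from h import *
go(J(-.058,0,.086));print(state()['torque'].round(2))"
```

```text
t: 52.6
tcp_pos: [0.5241, -0.0346, 0.0879]
tool_rot: [-3.142, -0.0, 3.023]
wrist_force: [0.8, 6.5, 1.7]
gripper_width: 0.14
grasp_force: 27.2
t: 53.6
tcp_pos: [0.5248, -0.0341, 0.0857]
tool_rot: [3.141, -0.0, 1.762]
wrist_force: [2.5, 9.9, 2.1]
gripper_width: 0.145
grasp_force: 27.3
shift [-0.03 -0.02 -0.01] turn [0. 0. 0.]
[ 1.68 -0.44  0.16]
```

```bash
python3 -m inch '[[0,0,0.008,0,0,0.9,1],[0,0,0.008,0,0,0.9,1],[0,0,0.008,0,0,0.9,1],[0,0,0.008,0,0,0.9,1],[0,0,0.008,0,0,0.9,1],[0,0,0.008,0,0,0.9,1],[0,0,0.008,0,0,0.9,1],[0,0,0.008,0,0,0.9,1],[0,0,0.008,0,0,0.9,1],[0,0,0.008,0,0,0.9,1]]' >/dev/null
python3 -m inch '[[0,0,0.008,0,0,0.9,1],[0,0,0.008,0,0,0.9,1],[0,0,0.008,0,0,0.9,1],[0,0,0.008,0,0,0.8,1],[0,0,0,0,0,0.4,1],[0,0,0,0,0,0.4,1],[0,0,0,0,0,0.3,1],[0,0,0,0,0,0,1]]'
python3 -c "
from h import *
say();print(state()['torque'].round(2))"
```

```text
t: 55.4
tcp_pos: [0.5252, -0.0347, 0.0824]
tool_rot: [3.142, -0.002, -0.133]
wrist_force: [2.1, 6.1, -0.0]
gripper_width: 0.14
grasp_force: 27.4
t 55.4 tcp [ 0.5252 -0.0347  0.0824] rot [ 3.142e+00 -2.000e-03 -1.330e-01] q6 [-0.09  0.52  1.94 -0.    0.68  1.62] F [ 2.1  6.1 -0. ] w 12.4 gf 27.4
[ 1.1  -0.43  0.2 ]
```

```bash
python3 -m inch '[[0,0,0,0,0,0.4,1],[0,0,0,0,0,0.4,1],[0,0,0,0,0,0,1]]'
python3 -c "
from h import *
print(state()['torque'].round(2))"
python3 -m inch '[[0,0,0,0,0,0,0.2],[0,0,0,0,0,0,0.2],[0,0,0,0,0,0,0.2],[0,0,-0.5,0,0,0,0.2],[0,0,-0.8,0,0,0,0.2],[0,0,-0.8,0,0,0,0.2],[0,-0.8,-0.8,0,0,0,0.2],[0,-0.8,-0.8,0,0,0,0.2],[0,-0.8,0,0,0,0,0.2],[0,-0.8,0,0,0,0,0.2]]'
python3 -m inch '[[-0.5,-0.8,0,0,0,0,0.2],[-0.5,-0.8,0,0,0,0,0.2],[-0.5,-0.8,0,0,0,0,0.2],[-0.5,-0.8,0,0,0,0,0.2],[0,-0.8,0,0,0,0,0.2],[0,0,0,0,0,0,0.2]]' >/dev/null
python3 - <<'E'
from h import *
import pickle
t0,s0=pickle.load(open('cam0.pkl','rb'));t=capture('top');s=capture('side')
for n,a,b,(u,v,w,h) in (('top',t0,t,(222,160,100,66)),('side',s0,s,(222,165,70,60))):
    d=cv2.GaussianBlur(cv2.absdiff(a['img'],b['img']),(3,3),0).max(2)[v:v+h,u:u+w]
    print(n,'mean diff',d.mean().round(1),'max',d.max(),'px>40',(d>40).sum())
    for y in range(0,h,1):
        r=np.where(d[y]>40)[0]
        if len(r): print(y+v,(r+u).tolist())
def nut(t):
    im=cv2.cvtColor(t['img'],cv2.COLOR_RGB2HSV)
    return im[203:224,262:276,2]
print(nut(t0));print(nut(t))
E
python3 knob.py
```

```text
t: 55.7
tcp_pos: [0.5246, -0.0347, 0.0824]
tool_rot: [3.141, -0.001, -0.245]
wrist_force: [0.6, 6.0, 3.2]
gripper_width: 0.135
grasp_force: 26.6
[ 0.99 -0.09  0.15]
t: 56.7
tcp_pos: [0.5479, 0.0587, 0.1941]
tool_rot: [3.141, -0.002, -0.244]
wrist_force: [-0.7, -0.6, -0.1]
gripper_width: 0.398
grasp_force: 0.0
top mean diff 3.3 max 113 px>40 49
189 [244, 245, 246, 247]
190 [244, 245, 246, 247]
191 [244, 245, 246, 247]
192 [245, 246, 269, 270, 271, 272]
193 [269, 270, 271, 272, 273]
194 [269, 270, 271, 272, 273]
195 [270, 271, 272, 296, 297]
196 [295, 296, 297, 298]
197 [295, 296, 297, 298, 301, 302]
198 [296, 297, 301, 302]
199 [301, 302]
side mean diff 12.4 max 174 px>40 409
165 [270, 271, 272, 273, 274, 275, 276, 277, 278, 279, 280, 281, 282, 283, 284, 285, 286]
166 [270, 271, 272, 273, 274, 275, 276, 277, 278, 279, 280, 281, 282, 283, 284, 285, 286]
167 [271, 272, 273, 274, 275, 276, 277, 278, 279, 280, 281, 282, 283, 284, 285, 286]
168 [271, 272, 273, 274, 275, 276, 277, 278, 279, 280, 281, 282, 283, 284, 285, 286]
169 [271, 272, 273, 274, 275, 276, 277, 278, 279, 280, 281, 282, 2
[... 3780 characters left out ...]
80 197 198 178]
 [199 199 198 179 125 141 167 158 141 163 192 199 198 173]
 [199 198 199 188 138 132 155 140 132 177 198 197 199 169]
 [182 175 182 175 130 128 146 134 147 189 199 193 196 166]
 [126 121 127 118 108 132 147 128 147 181 183 173 180 170]
 [155 153 133 105 111 140 149 136 122 114 122 143 160 158]
 [154 154 131 103 120 146 151 139 140 141 138 143 151 149]
 [151 155 127 107 125 148 151 142 151 155 155 153 153 152]
 [151 151 133 120 118 127 132 146 154 155 156 156 154 156]]
expected px [273.4 191.8]
[20  0  4  6 22] [282.5 177.3] [-78.4  70.  130.4] th 0.24123913033547473
[10 14  6  8 31] [273.4 192.1] [-54.1  70.   84.9] th -0.01008749756943439
start [10 15  5  7 27] [273.2 192.5]
```

```bash
python3 -c "
from h import *
say();print(job_done())"
```

```text
t 57.5 tcp [0.5177 0.1883 0.1927] rot [ 3.14e+00  1.00e-03 -2.44e-01] q6 [ 0.33  0.38  1.83 -0.    0.94  2.14] F [0.4 0.1 0.1] w 35.1 gf 0.0
the job is handed in; nothing more can be done
None
```

The job is handed in at 57.5 s, with no verdict returned: all three plugs are in pockets, and the leaf, eyebolt and wing nut match their starting closed state in the images; one push jammed at about 78 N at the wrist (limit 120 N), on the fingers as far as I can tell.

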